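# Pop the gauging cartridge out of its spring dock and lay it across the parallels

### The job

Press the orange cartridge gently deeper into its spring dock until the push-push latch lets go, let it spring up and draw it out, and stand it upright on the ribbed rubber mat and let go of it. Then take it again another way and lay it gently on its side across the two ground parallels, bridging both squarely and centrally, ready to be measured. Leave the dial indicator and the step block where they are.

Things in the scene. Friction and masses are not known exactly. Their poses are not given: they have to be found in the camera images.
- cartridge: orange block 44 (its x) x 30 (its y) x 100 mm (its z), about 0.24 kg; origin at the centre of its underside, z up to its black top. Steel foot 0 to 6 mm, a neck 22 mm wide in x from 6 to 19 mm, then the plain body to 100 mm (grip its 30 or 44 mm width there). Loose; starts latched in the dock, its x and y along the dock's.
- cartridge_mid (a point): middle of the cartridge's block, 50 mm above its underside; axes as the cartridge's
- cartridge_top (a point): centre of the cartridge's black top face, 100 mm above its underside, where it is pressed
- dock: grey spring dock fixed to the bench; origin at the centre of its underside, z up. Base plate 130 (x) x 75 (y) x 8 mm, housing 94 x 49 mm, top face at 120 mm with a vertical slot 46 x 33 mm. At each x end a yellow guard cheek, 40 mm wide in y, stands up to 170 mm, inner face 31 mm from the slot's axis: in the dock take the cartridge by its y faces (30 mm apart), tool about vertical.
- dock_mouth (a point): centre of the dock's slot at its top face, 120 mm above the bench; axes as the dock's. Latched, the cartridge's top is 8 mm above this point and it can not be pulled out; sprung up, its top is 32 mm above it and it rests there until drawn straight up, which takes little force.
- dock_lift (a joint): travel in m of the spring lift under the cartridge, positive downward: 0 = latched; pressed deeper, the latch trips by 0.008 (hard stop at 0.0105); let up after that, it springs to -0.024 and stays. Pressing takes about 3 to 8 N; on the stop the force rises steeply: stay under 40 N.
- mat: black ribbed rubber mat 120 x 120 x 4 mm fixed on the bench; origin at the centre of its underside, so its top is 4 mm above the origin
- rest: fixed dark steel plate 130 (x) x 140 (y) x 6 mm, origin at the centre of its underside, z up. On it two fixed steel parallels, each 16 (x) x 120 (y) x 24 mm, run along its y with middles at x = -30 and +30 mm, tops 30 mm above the origin; the cartridge is to lie along the plate's x, either way round, on any long side, over both.
- rest_mid (a point): middle between the two parallels at the height of their tops (30 mm over the rest's origin); axes as the rest's. When leaning the hand mind the room: beige clamping fixtures stand ahead of x = 0.56 m for y from -0.46 to -0.12 m, with an overhang at x over 0.58 m, z 0.24 to 0.34 m, and at the left beyond y = 0.18 m (x, y from the robot's base)
- indicator: loose dial indicator on its back, 127 x 62 x 21 mm; leave alone
- stepblock: loose black step block 32 x 60 x 50 mm; leave alone
Not all that is in view belongs to the job. There is more than one size of the dock; the one meant has the size given above.

How it is judged:
On the way, in this order (a step that is already met when the one before it is completed fails the run):
1. the cartridge is pressed deeper than its latched level (value of joint dock_lift above 0.005 m).
2. the latch has let go and the lift is sprung up (value of joint dock_lift below -0.018 m), for 0.1 s.
3. the cartridge stands upright on the mat, released (x of cartridge in the frame of mat between -0.055 and 0.055 m and y of cartridge in the frame of mat between -0.055 and 0.055 m and z of cartridge in the frame of mat between 0.001 and 0.008 m and angle between cartridge's own z axis and vertical below 0.08 rad and contact force between the fingers and cartridge below 0.2 N and linear speed of cartridge below 0.02 m/s), for 0.3 s.
At the end, for the whole second after the job is handed in: the cartridge lies at rest on one of its long sides on both parallels (axis level within about 5 degrees), along the rest plate's x within 15 degrees either way round, its middle within 18 mm of the middle between the parallels across them and within 45 mm along them (x of cartridge_mid in the frame of rest_mid between -0.018 and 0.018 m and y of cartridge_mid in the frame of rest_mid between -0.045 and 0.045 m and z of cartridge_mid in the frame of rest_mid between 0.011 and 0.026 m and angle between cartridge's own z axis and vertical between 1.49 and 1.65 rad and angle between the z axis of cartridge and the x axis of rest, either way round below 0.26 rad and linear speed of cartridge below 0.01 m/s and angular speed of cartridge below 0.1 rad/s); the robot touches nothing.
It fails at once if the cartridge is rammed against the dock with 40 N or more (contact force between cartridge and dock above 40 N).
It fails at once if the cartridge is slammed on the parallels (60 N or more) (contact force between cartridge and rest above 60 N).
It fails at once if the dial indicator or the step block is moved by more than 30 mm (distance of any of indicator, stepblock from where it was at the start of the episode above 0.03 m).
It also fails if it takes over 72 s, if anything falls off the work surface, if the arm or the gripper's body presses on something with over 40 N, if the wrist force passes 120 N, or if a joint passes its speed limit or range.

### The arm

A 7-joint arm with a two-finger parallel gripper is mounted at the origin on the work surface; the furniture and walls round the work are solid. World frame = base frame: x ahead of the robot, y to its left, z up, the work surface at z = 0. Lengths are in m, angles in rad, forces in N, time in s.
With the tool pointing down it reaches from about 0.425 to 0.875 m from the base axis. Payload 4.7 kg.
Tool frame: the origin (TCP) lies on the front face of the gripper's body, between the roots of the fingers; the fingertips stand 73 mm ahead of it and the grasp point (between the pads) lies 54 mm ahead of it; z points along the fingers, x is the direction in which the jaws open and shut, and the axes are right-handed (so a half turn about z gives the same grasp; the last joint's range is limited). The gripper opens to 85 mm and grips with 20 to 120 N. Pads are 22 mm wide; open, the fingers measure 114 mm over their backs; the gripper's body (76 mm by 85 mm) begins 54 mm behind the grasp point. The pads swing forward as they close: fully open they stand 13 mm farther back than shut.
Start: joints at [1.312, 0.321, -0.07, 1.45, 0.023, 1.371, -0.057], TCP at [0.175, -0.626, 0.304] pointing down, gripper open.
Joint ranges: [-2.86, 2.86], [-0.3, 2.09], [-1.38, 1.24], [0.06, 2.45], [-1.56, 4.7], [0.09, 2.05], [-2.69, 2.69]. Speed limits (rad/s): [2.57, 2.57, 3.14, 3.14, 3.14, 3.14, 3.14].

### API

Orientations are given as a rotation vector (axis times angle).
In Python, from cell import readout, capture, camera_info, job gives the robot as it stands. The module is installed in compiled form; this text tells all that it offers.
- The arm moves only by the shell command python3 -m crank 'ROWS' [OPENING] [FORCE]. ROWS is JSON, a list of rows, each an object of numbers: "dx", "dy", "dz": the shift along the tool's x, y, z in units of 25 mm (1.0 is 25 mm); "turn": the turn about the tool's z in units of 6 degrees (1.0 is 6 degrees). A call has 1 to 20 rows; each row is the pose to reach, as a shift and turn from the pose commanded when the call began, along the tool's axes at that moment; what a row does not reach only later rows make up. A row lasts 1/12 s, in which the tool goes at most 41.7 mm and 7.16 degrees, less where a joint would pass 70% of its speed; a pose out of reach is approached as far as the arm can. A call with a gripper value outside its range is refused whole. OPENING is the finger opening in mm, from 0 to 85.4, set as the call begins (- or left out, the last holds). The fingers move at their own pace and stop on an object; FORCE is the grip in N (left out, the last holds). Time passes only in rows, so rows that repeat a pose let the fingers close. It gives the time, the measured TCP pose, the force and the opening at its end, in the units of the state.
- readout.state(): the state, without advancing time (a new reading comes with each control period).
- capture(name): name is "scene" or "top"; returns (picture, depth): 384x512x3 uint8, red, green, blue; 384x512 float32, m along the optical axis (not along the pixel's ray), 0 where there is no reading.
- camera_info(name): a dict with "mtx" (3x3 intrinsics, pixels), "xyz" and "attitude" of the camera in the world. Camera axes: x right, y down, z forward; pixel columns grow to the right and rows downward; lengths in m; the calibration is good to about 2 mm. A picture is of the moment at which its call begins. camera_info takes no time and is no camera call.
- job.job_done(): hands the job in, once; it reports no verdict.
The state is a dict: "clock": time; "q": joint angles; "joint_velocities": joint speeds; "joint_efforts": joint torques, N m; "tcp_pos": TCP position; "ee_rot": TCP orientation; "contact_force": force on the tool from outside, world axes, zero at the start; "torque": the same for the moment, N m; "grip_width": opening from 0.0 (shut) to 1.0 (fully open).
Only numpy, scipy, OpenCV 4.12 (cv2) and the standard library are available. Lean on these libraries where they do the work, as an engineer would, in place of code of your own. Each camera call takes 0.05 s, during which the arm holds its last target.

## Working session

There is one attempt and no reset: what is moved stays moved. The work goes in short steps, Python scripts to look and compute and a shell command to move; the robot and the scene stay as the last step left them, time stands still between calls to the robot, and variables do not carry over. Pictures are saved under pics/ and viewed, and the job is handed in when it is done.

```bash
mkdir -p pics; python3 - <<'E'
from cell import readout,capture,camera_info
import cv2
print(readout.state())
for n in("scene","top"):
    p,d=capture(n); cv2.imwrite(f"pics/{n}0.png",p[:,:,::-1]); print(camera_info(n))
    import numpy as np; np.save(f"{n}0_d.npy",d); np.save(f"{n}0_p.npy",p)
E
```

```text
{'clock': 0.0, 'q': array([ 1.31211482,  0.3218196 , -0.07005808,  1.45171709,  0.02258577,
        1.37078612, -0.05689175]), 'joint_velocities': array([ 0.00075643,  0.00121415,  0.00049982,  0.00063359, -0.00117522,
        0.00206902,  0.00028281]), 'joint_efforts': array([-2.30594833e-04, -4.93579245e+01, -3.81963328e-01, -3.14332688e+01,
        1.30090857e-02,  1.15218112e-02, -3.98721568e-06]), 'tcp_pos': array([ 0.17495378, -0.62558376,  0.30280423]), 'ee_rot': array([-2.50199238,  1.89808701,  0.00251859]), 'contact_force': array([-1.05800159, -0.34352517, -0.08206867]), 'torque': array([-5.96112542e-03, -2.85285270e-03,  2.31561497e-05]), 'grip_width': 0.9991791495022238}
{'mtx': array([[442.90710975,   0.        , 254.34975024],
       [  0.        , 442.90710975, 192.12870737],
       [  0.        ,   0.        ,   1.        ]]), 'xyz': array([-0.19429153, -1.43657821,  0.89223325]), 'attitude': array([-2.03077677,  0.63848165, -0.34586287])}
{'mtx': array([[412.80429061,   0.        , 256.58603553],
       [  0.        , 412.80429061, 189.46953763],
       [  0.        ,   0.        ,   1.        ]]), 'xyz': array([ 0.31521362, -0.3445703 ,  1.31394715]), 'attitude': array([-2.14816996,  2.09967675, -0.18845084])}
```

View pics/scene0.png

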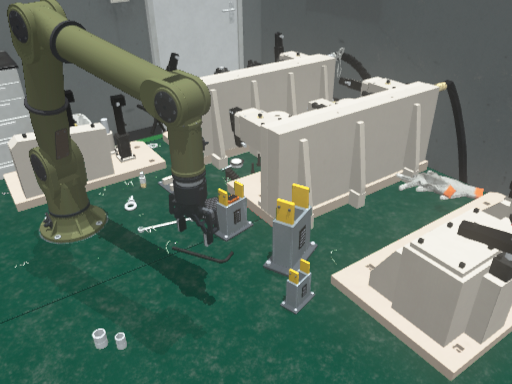

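View pics/top0.png

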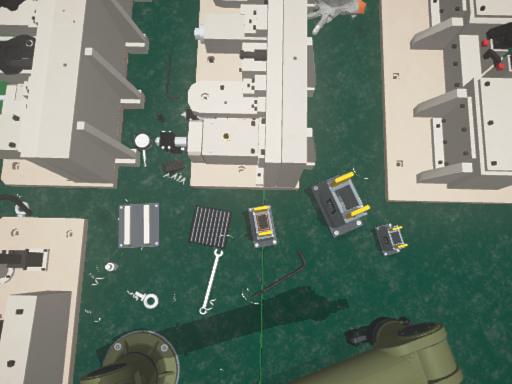

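```bash
cat > h.py <<'E'
import numpy as np,cv2
from scipy.spatial.transform import Rotation as R
from cell import camera_info
def world(n,d,us,vs):
    c=camera_info(n);K=c["mtx"];us=np.asarray(us,float);vs=np.asarray(vs,float)
    z=d[vs.astype(int),us.astype(int)]
    P=np.stack([(us-K[0,2])/K[0,0]*z,(vs-K[1,2])/K[1,1]*z,z],-1)
    return P@R.from_rotvec(c["attitude"]).as_matrix().T+c["xyz"]
def cloud(n,d):
    v,u=np.mgrid[0:d.shape[0],0:d.shape[1]]
    return world(n,d,u.ravel(),v.ravel()).reshape(d.shape+(3,))
def proj(n,P):
    c=camera_info(n);K=c["mtx"];q=(np.atleast_2d(P)-c["xyz"])@R.from_rotvec(c["attitude"]).as_matrix()
    return np.stack([q[:,0]/q[:,2]*K[0,0]+K[0,2],q[:,1]/q[:,2]*K[1,1]+K[1,2]],-1)
E
python3 - <<'E'
from h import *
d=np.load("top0_d.npy");p=np.load("top0_p.npy")
W=cloud("top",d)
for u,v in[(138,225),(127,225),(148,225),(210,228),(262,225),(262,209),(342,200),(390,238),(173,168),(167,140),(225,150),(250,340),(200,100)]:
    print((u,v),W[v,u].round(4),p[v,u])
cv2.imwrite("pics/z1.png",cv2.resize(p[150:270,100:290,::-1],None,fx=4,fy=4,interpolation=cv2.INTER_CUBIC))
cv2.imwrite("pics/z2.png",cv2.resize(np.load("scene0_p.npy")[140:310,120:340,::-1],None,fx=3.5,fy=3.5,interpolation=cv2.INTER_CUBIC))
E
```

```text
(138, 225) [0.4324 0.0383 0.0053] [115 119 122]
(127, 225) [0.4292 0.0646 0.0326] [243 240 235]
(148, 225) [ 4.309e-01 -2.000e-04  3.070e-02] [249 247 243]
(210, 228) [ 0.4284 -0.1904  0.0021] [ 97  98 100]
(262, 225) [ 0.4293 -0.3543  0.1306] [79 79 79]
(262, 209) [ 0.4713 -0.3531  0.162 ] [168 139  51]
(342, 200) [ 0.5248 -0.6068  0.0216] [ 97 100 102]
(390, 238) [ 0.4036 -0.7331  0.0887] [164 178 184]
(173, 168) [ 0.616  -0.0659  0.0247] [86 86 83]
(167, 140) [ 0.619  -0.1102  0.319 ] [60 59 58]
(225, 150) [ 0.5925 -0.2578  0.3325] [232 227 218]
(250, 340) [ 0.0916 -0.3262 -0.0025] [26 78 62]
(200, 100) [ 0.7371 -0.184   0.2944] [233 229 221]
```

View pics/z1.png

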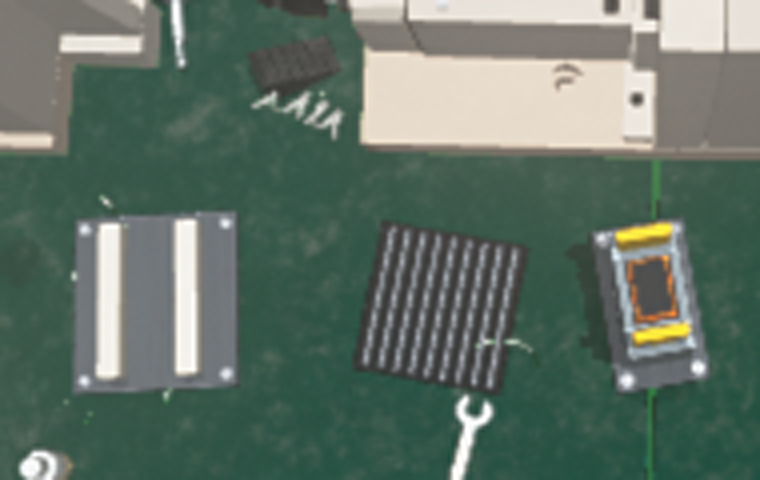

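View pics/z2.png

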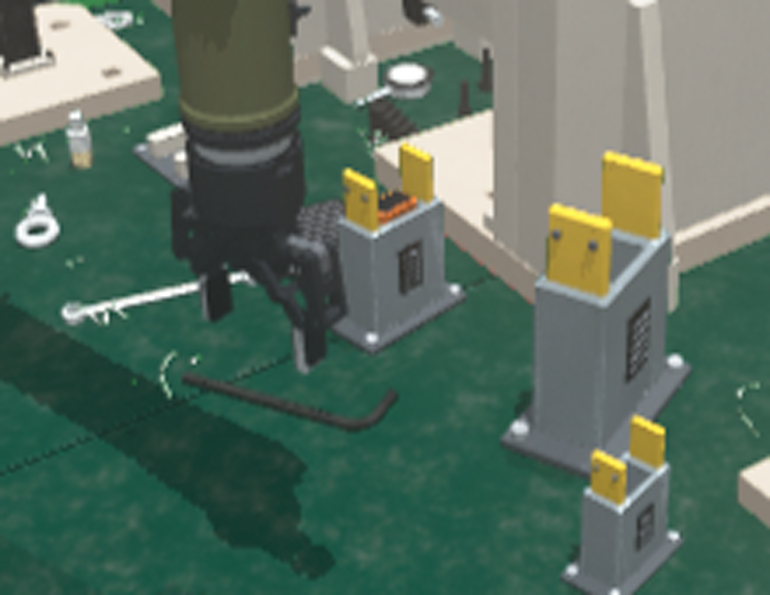

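```bash
python3 - <<'E'
from h import *
def rect(P,z=None):
    (c,s,a)=cv2.minAreaRect((P[:,:2]*1000).astype(np.float32)); b=cv2.boxPoints((c,s,a))
    e=b[1]-b[0]; f=b[2]-b[1]
    L=e if np.hypot(*e)>np.hypot(*f) else f
    return np.round(c,1),np.round(s,1),"long ang",round(np.degrees(np.arctan2(L[1],L[0]))%180,1), "medz",np.median(P[:,2]).round(4),len(P)
for n in("top","scene"):
    d=np.load(n+"0_d.npy");p=np.load(n+"0_p.npy").astype(int);W=cloud(n,d);ok=d>0
    def box(x0,x1,y0,y1,z0,z1): return ok&(W[...,0]>x0)&(W[...,0]<x1)&(W[...,1]>y0)&(W[...,1]<y1)&(W[...,2]>z0)&(W[...,2]<z1)
    yel=(p[...,0]>120)&(p[...,0]-p[...,2]>60)&(p[...,1]-p[...,2]>40)
    print(n,"cheek",rect(W[box(.34,.52,-.44,-.28,.158,.185)&yel]))
    print("  top+cart",rect(W[box(.34,.52,-.44,-.28,.11,.145)]))
    org=(p[...,0]-p[...,2]>60)&(p[...,0]-p[...,1]>40)
    m=box(.34,.52,-.44,-.28,.11,.145)&org
    if m.sum()>4: print("  orange",rect(W[m]))
    m=box(.34,.52,-.12,.15,.02,.045); print(" rest tops",rect(W[m]))
    if n=="top":
        z=W[...,2]; g=(p[...,1]-p[...,0]<15)&box(.34,.52,-.28,-.1,-.01,.02)
        g=cv2.morphologyEx(g.astype(np.uint8),cv2.MORPH_OPEN,np.ones((5,5)))>0
        print(" mat",rect(W[g]))
        g=(p[...,1]-p[...,0]<15)&box(.34,.52,-.06,.13,-.01,.045)
        g=cv2.morphologyEx(g.astype(np.uint8),cv2.MORPH_OPEN,np.ones((5,5)))>0
        print(" restplate",rect(W[g]))
E
```

```text
top cheek (array([ 439.1, -356. ]), array([79.4, 39.2]), 'long ang', np.float32(10.8), 'medz', np.float64(0.1685), 97)
  top+cart (array([ 439.4, -355.4]), array([94.2, 49.1]), 'long ang', np.float32(10.9), 'medz', np.float64(0.122), 418)
  orange (array([ 439. , -355.7]), array([42.5, 29. ]), 'long ang', np.float32(10.5), 'medz', np.float64(0.1274), 37)
 rest tops (array([423.1,  45.5]), array([137.3,  96.5]), 'long ang', np.float32(3.9), 'medz', np.float64(0.0295), 463)
 mat (array([ 434.1, -188.8]), array([120.3, 120.9]), 'long ang', np.float32(171.5), 'medz', np.float64(0.0037), 1390)
 restplate (array([432.7,  36.6]), array([139.2, 132. ]), 'long ang', np.float32(4.0), 'medz', np.float64(0.0073), 1771)
scene cheek (array([ 441.2, -360.4]), array([84.3, 38.5]), 'long ang', np.float32(10.9), 'medz', np.float64(0.1651), 74)
  top+cart (array([ 440.6, -362. ]), array([98.3, 52.1]), 'long ang', np.float32(8.6), 'medz', np.float64(0.1225), 328)
  orange (array([ 446. , -360.6]), array([57.4, 28.7]), 'long ang', np.float32(17.2), 'medz', np.float64(0.1244), 39)
 rest tops (array([393.,  47.]), array([ 53. , 106.3]), 'long ang', np.float32(103.7), 'medz', np.float64(0.0265), 49)
```

```bash
cat > go.py <<'E'
# usage: go.py x y z yawdeg(jaw axis) ; z = TCP height
import sys
from h import *
from cell import readout
s=readout.state();M=R.from_rotvec(s["ee_rot"]).as_matrix();p=s["tcp_pos"]
a=list(map(float,sys.argv[1:]))
yaw=np.degrees(np.arctan2(M[1,0],M[0,0]))
print("t",round(s["clock"],2),"tcp",p.round(4),"yaw",yaw.round(2),"z",M[:,2].round(3),"F",s["contact_force"].round(2),"grip",round(s["grip_width"]*85.4,1),"q1,q7",s["q"].round(2))
if len(a)>=3:
    D=M.T@(np.array(a[:3])-p)/.025
    print("dxyz",D.round(2))
    if len(a)>3:
        t=(yaw-a[3]+90)%180-90   # tool z down: + turn lowers yaw
        print("turn",(t/6).round(2),"or",((t-np.sign(t)*180)/6).round(2))
E
python3 go.py 0.4393 -0.3557 0.24 100.8
```

```text
t 0.1 tcp [ 0.175  -0.6256  0.303 ] yaw -74.37 z [-0.001  0.002 -1.   ] F [ 1.2   0.6  -0.56] grip 85.4 q1,q7 [ 1.31  0.32 -0.07  1.45  0.02  1.37 -0.06]
dxyz [ -7.55 -13.09   2.53]
turn 0.81 or -29.19
```

```bash
python3 -m crank '[{"dx":-1,"dy":-2,"turn":0.2},{"dx":-2,"dy":-3.5,"turn":0.4},{"dx":-3,"dy":-5,"turn":0.6},{"dx":-4,"dy":-6.5,"turn":0.8},{"dx":-5,"dy":-8,"turn":0.81},{"dx":-5.7,"dy":-9.5,"turn":0.81},{"dx":-6.4,"dy":-11,"turn":0.81},{"dx":-7,"dy":-12.3,"dz":0.5,"turn":0.81},{"dx":-7.4,"dy":-13,"dz":1.2,"turn":0.81},{"dx":-7.55,"dy":-13.09,"dz":1.8,"turn":0.81},{"dx":-7.55,"dy":-13.09,"dz":2.2,"turn":0.81},{"dx":-7.55,"dy":-13.09,"dz":2.2,"turn":0.81},{"dx":-7.55,"dy":-13.09,"dz":2.2,"turn":0.81}]' 0 40; python3 go.py 0.4393 -0.3557 0.203 100.8
```

```text
t 0.1 tcp [ 0.175  -0.6256  0.303 ] yaw -74.37 z [-0.001  0.002 -1.   ] F [ 1.2   0.6  -0.56] grip 85.4 q1,q7 [ 1.31  0.32 -0.07  1.45  0.02  1.37 -0.06]
dxyz [ -7.54 -13.09   4.01]
turn 0.81 or -29.19schema error: expected keys dx, dy, dz, turn
```

```bash
python3 -m crank '[{"dx":-1,"dy":-2,"dz":0,"turn":0.2},{"dx":-2,"dy":-3.5,"dz":0,"turn":0.4},{"dx":-3,"dy":-5,"dz":0,"turn":0.6},{"dx":-4,"dy":-6.5,"dz":0,"turn":0.81},{"dx":-5,"dy":-8,"dz":0,"turn":0.81},{"dx":-5.7,"dy":-9.5,"dz":0,"turn":0.81},{"dx":-6.4,"dy":-11,"dz":0,"turn":0.81},{"dx":-7,"dy":-12.3,"dz":0.5,"turn":0.81},{"dx":-7.4,"dy":-13,"dz":1.2,"turn":0.81},{"dx":-7.55,"dy":-13.09,"dz":1.8,"turn":0.81},{"dx":-7.55,"dy":-13.09,"dz":2.2,"turn":0.81},{"dx":-7.55,"dy":-13.09,"dz":2.2,"turn":0.81},{"dx":-7.55,"dy":-13.09,"dz":2.2,"turn":0.81}]' 0 40; python3 go.py 0.4393 -0.3557 0.203 100.8
```

```text
clock: 1.18
tcp_pos: [0.4378, -0.3575, 0.2484]
ee_rot: [2.417, -2.005, -0.002]
contact_force: [0.5, 0.4, -0.2]
grip_width: 0.002
t 1.18 tcp [ 0.4378 -0.3575  0.2484] yaw -79.37 z [-0.002  0.    -1.   ] F [ 0.5   0.44 -0.19] grip 0.2 q1,q7 [ 0.91  0.19 -0.3   1.73  0.06  1.23 -0.8 ]
dxyz [-0.06 -0.07  1.82]
turn -0.03 or 29.97
```

```bash
python3 -m crank '[{"dx":-0.06,"dy":-0.07,"dz":0.5,"turn":-0.03},{"dx":-0.06,"dy":-0.07,"dz":1.0,"turn":-0.03},{"dx":-0.06,"dy":-0.07,"dz":1.3,"turn":-0.03},{"dx":-0.06,"dy":-0.07,"dz":1.5,"turn":-0.03},{"dx":-0.06,"dy":-0.07,"dz":1.6,"turn":-0.03},{"dx":-0.06,"dy":-0.07,"dz":1.6,"turn":-0.03},{"dx":-0.06,"dy":-0.07,"dz":1.6,"turn":-0.03}]'; python3 go.py 0.4393 -0.3557 0.196 100.8
python3 - <<'E'
from h import *
from cell import capture
p,d=capture("scene"); cv2.imwrite("pics/s1.png",cv2.resize(p[120:280,150:350,::-1],None,fx=4,fy=3.7,interpolation=cv2.INTER_CUBIC))
E
```

```text
clock: 1.77
tcp_pos: [0.4409, -0.3544, 0.209]
ee_rot: [2.423, -1.999, 0.0]
contact_force: [-0.1, -0.2, 0.4]
grip_width: 0.001
t 1.77 tcp [ 0.4409 -0.3544  0.209 ] yaw -79.06 z [ 0. -0. -1.] F [-0.08 -0.15  0.36] grip 0.0 q1,q7 [ 0.9   0.23 -0.31  1.77  0.07  1.15 -0.81]
dxyz [0.04 0.07 0.52]
turn 0.02 or -29.98
```

View pics/s1.png

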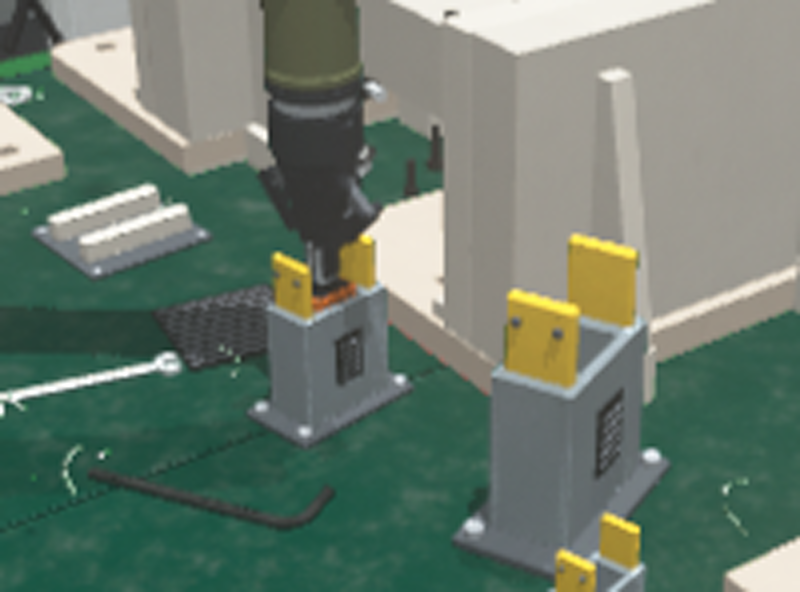

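```bash
python3 -m crank '[{"dx":0,"dy":0,"dz":0.1,"turn":0},{"dx":0,"dy":0,"dz":0.2,"turn":0},{"dx":0,"dy":0,"dz":0.3,"turn":0},{"dx":0,"dy":0,"dz":0.4,"turn":0},{"dx":0,"dy":0,"dz":0.5,"turn":0},{"dx":0,"dy":0,"dz":0.5,"turn":0}]'
```

```text
clock: 2.32
tcp_pos: [0.4409, -0.3545, 0.1969]
ee_rot: [2.423, -1.999, 0.001]
contact_force: [-0.6, 0.3, 3.9]
grip_width: -0.002
```

Contact at 3.9 N, pressed about 4 mm.

```bash
python3 -m crank '[{"dx":0,"dy":0,"dz":0.06,"turn":0},{"dx":0,"dy":0,"dz":0.12,"turn":0},{"dx":0,"dy":0,"dz":0.17,"turn":0},{"dx":0,"dy":0,"dz":0.17,"turn":0}]'
```

```text
clock: 2.65
tcp_pos: [0.441, -0.3546, 0.193]
ee_rot: [2.423, -1.999, 0.002]
contact_force: [-1.3, 0.1, 6.1]
grip_width: -0.001
```

```bash
python3 -m crank '[{"dx":0,"dy":0,"dz":0.02,"turn":0},{"dx":0,"dy":0,"dz":0.02,"turn":0}]'
```

```text
clock: 2.82
tcp_pos: [0.441, -0.3546, 0.1926]
ee_rot: [2.423, -1.999, 0.002]
contact_force: [-1.2, 0.4, 5.6]
grip_width: -0.004
```

```bash
python3 -m crank '[{"dx":0,"dy":0,"dz":0.02,"turn":0},{"dx":0,"dy":0,"dz":0.04,"turn":0},{"dx":0,"dy":0,"dz":0.04,"turn":0}]'
```

```text
clock: 3.07
tcp_pos: [0.441, -0.3546, 0.1916]
ee_rot: [2.423, -1.999, 0.002]
contact_force: [-0.8, -0.1, 5.7]
grip_width: 0.003
```

Now release upward gradually and see whether it sprang up.

```bash
python3 -m crank '[{"dx":0,"dy":0,"dz":-0.15,"turn":0},{"dx":0,"dy":0,"dz":-0.3,"turn":0},{"dx":0,"dy":0,"dz":-0.5,"turn":0},{"dx":0,"dy":0,"dz":-0.7,"turn":0},{"dx":0,"dy":0,"dz":-1,"turn":0},{"dx":0,"dy":0,"dz":-1.3,"turn":0},{"dx":0,"dy":0,"dz":-1.6,"turn":0},{"dx":0,"dy":0,"dz":-2.0,"turn":0},{"dx":0,"dy":0,"dz":-2.5,"turn":0},{"dx":0,"dy":0,"dz":-3,"turn":0},{"dx":0,"dy":0,"dz":-3,"turn":0}]'; python3 go.py 0.4393 -0.3557 0.1975 100.8
python3 - <<'E'
from h import *
from cell import capture
p,d=capture("scene"); cv2.imwrite("pics/s2.png",cv2.resize(p[120:280,150:350,::-1],None,fx=4,fy=3.7,interpolation=cv2.INTER_CUBIC))
E
```

```text
clock: 3.98
tcp_pos: [0.4421, -0.355, 0.2693]
ee_rot: [2.423, -1.999, 0.008]
contact_force: [0.2, -0.0, 0.5]
grip_width: -0.003
t 3.98 tcp [ 0.4421 -0.355   0.2693] yaw -79.05 z [ 0.004 -0.004 -1.   ] F [ 0.2  -0.03  0.52] grip -0.3 q1,q7 [ 0.91  0.18 -0.31  1.7   0.06  1.26 -0.8 ]
dxyz [-0.01  0.12  2.87]
turn 0.03 or -29.97
```

View pics/s2.png

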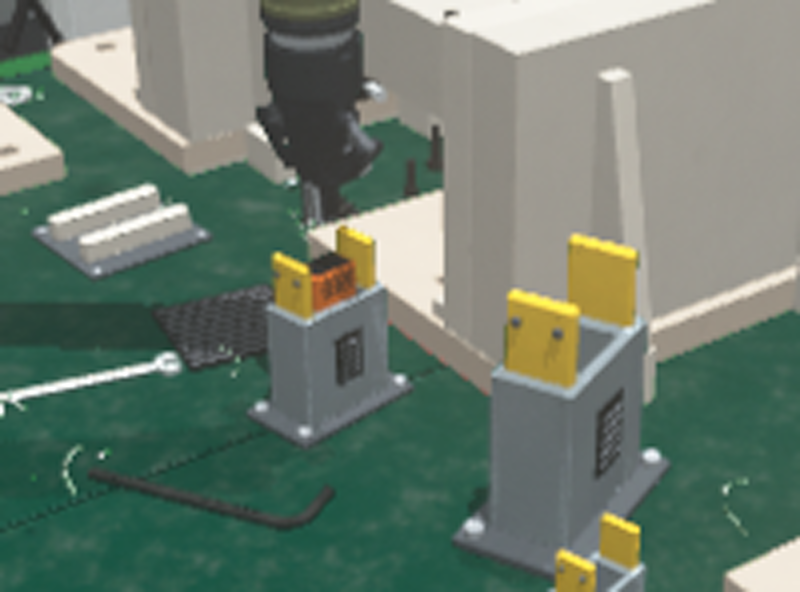

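```bash
python3 -m crank '[{"dx":0,"dy":0,"dz":0,"turn":0},{"dx":0,"dy":0,"dz":0,"turn":0},{"dx":0,"dy":0,"dz":0,"turn":0},{"dx":0,"dy":0.12,"dz":0.4,"turn":0.03},{"dx":0,"dy":0.12,"dz":1.0,"turn":0.03},{"dx":0,"dy":0.12,"dz":1.7,"turn":0.03},{"dx":0,"dy":0.12,"dz":2.2,"turn":0.03},{"dx":0,"dy":0.12,"dz":2.6,"turn":0.03},{"dx":0,"dy":0.12,"dz":2.87,"turn":0.03},{"dx":0,"dy":0.12,"dz":2.87,"turn":0.03},{"dx":0,"dy":0.12,"dz":2.87,"turn":0.03}]' 65 40; python3 go.py 0.4393 -0.3557 0.1975 100.8
```

```text
clock: 4.95
tcp_pos: [0.438, -0.3548, 0.1938]
ee_rot: [-2.42, 2.003, 0.0]
contact_force: [0.4, 0.6, 0.4]
grip_width: 0.761
t 4.95 tcp [ 0.438  -0.3548  0.1938] yaw -79.22 z [-0.  0. -1.] F [0.42 0.58 0.37] grip 65.0 q1,q7 [ 0.9   0.24 -0.31  1.79  0.08  1.12 -0.81]
dxyz [ 0.04 -0.05 -0.15]
turn -0.0 or 30.0
```

```bash
python3 -m crank '[{"dx":0.04,"dy":-0.05,"dz":-0.16,"turn":0},{"dx":0.04,"dy":-0.05,"dz":-0.16,"turn":0},{"dx":0.04,"dy":-0.05,"dz":-0.16,"turn":0}]' ; python3 -m crank '[{"dx":0,"dy":0,"dz":0,"turn":0},{"dx":0,"dy":0,"dz":0,"turn":0},{"dx":0,"dy":0,"dz":0,"turn":0},{"dx":0,"dy":0,"dz":0,"turn":0},{"dx":0,"dy":0,"dz":0,"turn":0},{"dx":0,"dy":0,"dz":0,"turn":0}]' 20 50; python3 go.py 0.4393 -0.3557 0.1975 100.8
```

```text
clock: 5.2
tcp_pos: [0.44, -0.356, 0.1992]
ee_rot: [2.42, -2.003, 0.004]
contact_force: [-0.2, -0.3, 0.2]
grip_width: 0.758
clock: 5.7
tcp_pos: [0.4394, -0.3556, 0.1982]
ee_rot: [2.42, -2.003, 0.0]
contact_force: [0.0, -0.5, 3.1]
grip_width: 0.339
t 5.7 tcp [ 0.4394 -0.3556  0.1982] yaw -79.23 z [ 0. -0. -1.] F [ 0.05 -0.54  3.1 ] grip 28.9 q1,q7 [ 0.9   0.23 -0.31  1.79  0.08  1.13 -0.81]
dxyz [0.   0.   0.03]
turn -0.01 or 29.99
```

```bash
python3 -m crank '[{"dx":0,"dy":0,"dz":-0.1,"turn":0},{"dx":0,"dy":0,"dz":-0.3,"turn":0},{"dx":0,"dy":0,"dz":-0.6,"turn":0},{"dx":0,"dy":0,"dz":-1,"turn":0},{"dx":0,"dy":0,"dz":-1.5,"turn":0},{"dx":0,"dy":0,"dz":-2,"turn":0},{"dx":0,"dy":0,"dz":-2.5,"turn":0},{"dx":0,"dy":0,"dz":-3,"turn":0},{"dx":0,"dy":0,"dz":-3.5,"turn":0},{"dx":0,"dy":0,"dz":-4,"turn":0},{"dx":0,"dy":0,"dz":-4.5,"turn":0},{"dx":0,"dy":0,"dz":-5,"turn":0},{"dx":0,"dy":0,"dz":-5.3,"turn":0},{"dx":0,"dy":0,"dz":-5.3,"turn":0},{"dx":0,"dy":0,"dz":-5.3,"turn":0}]' ; python3 go.py 0.434 -0.189 0.24 98
python3 - <<'E'
from h import *
from cell import capture
p,d=capture("scene"); cv2.imwrite("pics/s3.png",cv2.resize(p[120:280,150:350,::-1],None,fx=4,fy=3.7,interpolation=cv2.INTER_CUBIC))
E
```

```text
clock: 6.95
tcp_pos: [0.4394, -0.3556, 0.3307]
ee_rot: [2.42, -2.003, 0.001]
contact_force: [0.7, -0.4, -2.9]
grip_width: 0.339
t 6.95 tcp [ 0.4394 -0.3556  0.3307] yaw -79.23 z [ 0. -0. -1.] F [ 0.69 -0.38 -2.92] grip 29.0 q1,q7 [ 0.91  0.14 -0.31  1.62  0.04  1.39 -0.78]
dxyz [-6.59 -1.03  3.62]
turn 0.46 or -29.54
```

View pics/s3.png

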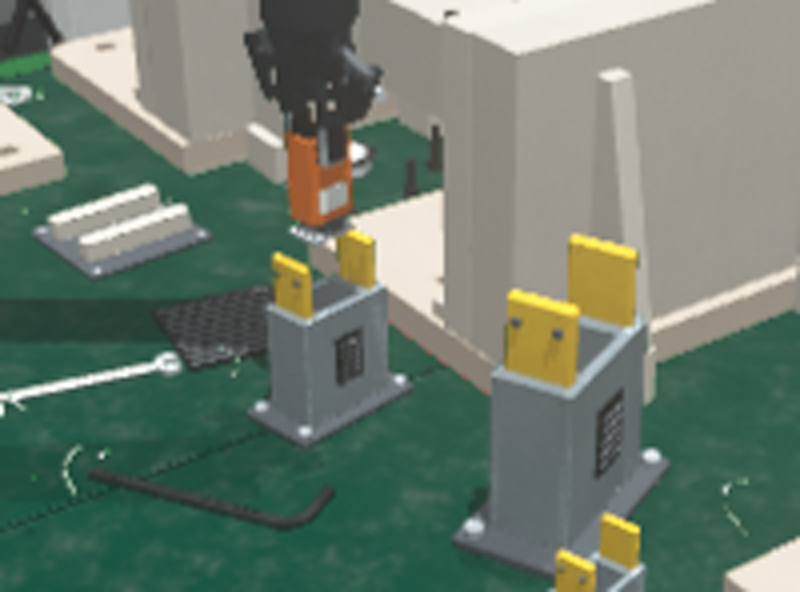

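```bash
python3 go.py 0.445 -0.22 0.20 4
```

```text
t 7.0 tcp [ 0.4391 -0.3554  0.3299] yaw -79.23 z [-0.001  0.    -1.   ] F [-0.42 -0.52 -1.39] grip 29.0 q1,q7 [ 0.91  0.14 -0.31  1.62  0.04  1.39 -0.78]
dxyz [-5.28 -1.25  5.2 ]
turn -13.87 or 16.13
```

```bash
python3 -m crank '[{"dx":-0.7,"dy":-0.1,"dz":-0.2,"turn":-0.5},{"dx":-1.7,"dy":-0.4,"dz":-0.3,"turn":-1.5},{"dx":-2.7,"dy":-0.7,"dz":-0.3,"turn":-2.6},{"dx":-3.7,"dy":-0.9,"dz":-0.1,"turn":-3.7},{"dx":-4.6,"dy":-1.1,"dz":0.2,"turn":-4.8},{"dx":-5.1,"dy":-1.25,"dz":0.8,"turn":-5.9},{"dx":-5.28,"dy":-1.25,"dz":1.4,"turn":-7},{"dx":-5.28,"dy":-1.25,"dz":2,"turn":-8.1},{"dx":-5.28,"dy":-1.25,"dz":2.8,"turn":-9.2},{"dx":-5.28,"dy":-1.25,"dz":3.5,"turn":-10.3},{"dx":-5.28,"dy":-1.25,"dz":4.2,"turn":-11.4},{"dx":-5.28,"dy":-1.25,"dz":4.8,"turn":-12.5},{"dx":-5.28,"dy":-1.25,"dz":5.2,"turn":-13.4},{"dx":-5.28,"dy":-1.25,"dz":5.2,"turn":-13.87},{"dx":-5.28,"dy":-1.25,"dz":5.2,"turn":-13.87},{"dx":-5.28,"dy":-1.25,"dz":5.2,"turn":-13.87},{"dx":-5.28,"dy":-1.25,"dz":5.2,"turn":-13.87}]'; python3 go.py 0.445 -0.22 0.155 4
python3 - <<'E'
from h import *
from cell import capture
p,d=capture("scene"); cv2.imwrite("pics/s4.png",cv2.resize(p[100:260,120:320,::-1],None,fx=4,fy=3.7,interpolation=cv2.INTER_CUBIC))
E
```

```text
clock: 8.42
tcp_pos: [0.4454, -0.2201, 0.2004]
ee_rot: [3.14, 0.107, 0.0]
contact_force: [-0.4, 0.3, -2.2]
grip_width: 0.339
t 8.42 tcp [ 0.4454 -0.2201  0.2004] yaw 3.91 z [ 0. -0. -1.] F [-0.45  0.29 -2.21] grip 29.0 q1,q7 [ 0.84  0.1  -0.45  1.94  0.05  1.11  0.43]
dxyz [-0.01 -0.    1.82]
turn -0.01 or 29.99
```

View pics/s4.png

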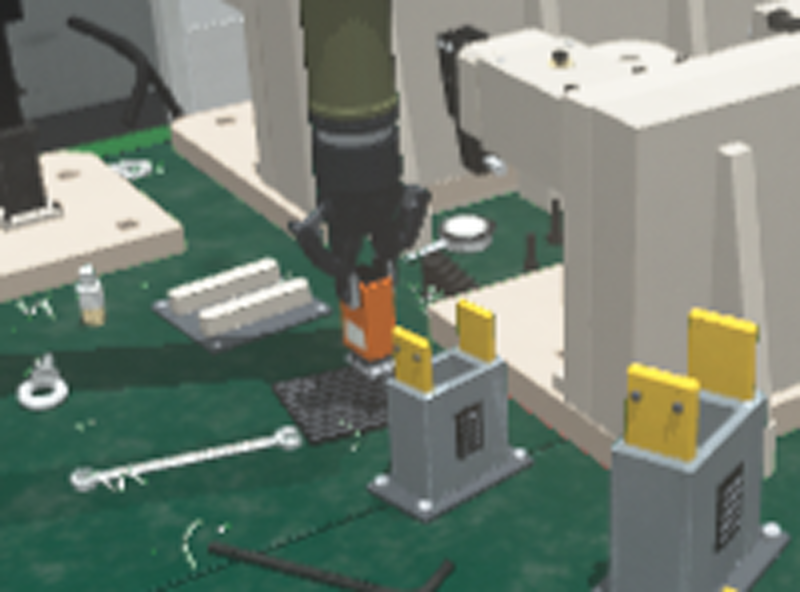

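```bash
python3 -m crank '[{"dx":0,"dy":0,"dz":0.4,"turn":0},{"dx":0,"dy":0,"dz":0.9,"turn":0},{"dx":0,"dy":0,"dz":1.3,"turn":0},{"dx":0,"dy":0,"dz":1.6,"turn":0},{"dx":0,"dy":0,"dz":1.75,"turn":0},{"dx":0,"dy":0,"dz":1.85,"turn":0},{"dx":0,"dy":0,"dz":1.85,"turn":0}]'; python3 -m crank '[{"dx":0,"dy":0,"dz":0.05,"turn":0},{"dx":0,"dy":0,"dz":0.1,"turn":0},{"dx":0,"dy":0,"dz":0.1,"turn":0}]';python3 go.py 0.445 -0.22 0.15 4
```

```text
clock: 9.05
tcp_pos: [0.4452, -0.2199, 0.1536]
ee_rot: [-3.139, -0.109, 0.001]
contact_force: [-0.3, 0.9, -0.6]
grip_width: 0.341
clock: 9.3
tcp_pos: [0.4455, -0.2201, 0.1518]
ee_rot: [3.139, 0.109, 0.001]
contact_force: [-0.3, -0.2, -3.0]
grip_width: 0.341
t 9.3 tcp [ 0.4455 -0.2201  0.1518] yaw 3.99 z [ 0. -0. -1.] F [-0.26 -0.23 -3.03] grip 29.1 q1,q7 [ 0.83  0.16 -0.45  1.99  0.08  1.01  0.41]
dxyz [-0.02 -0.01  0.07]
turn -0.0 or 30.0
```

```bash
python3 -m crank '[{"dx":0,"dy":0,"dz":0.04,"turn":0},{"dx":0,"dy":0,"dz":0.08,"turn":0},{"dx":0,"dy":0,"dz":0.08,"turn":0}]';python3 -m crank '[{"dx":0,"dy":0,"dz":0.02,"turn":0},{"dx":0,"dy":0,"dz":0.04,"turn":0},{"dx":0,"dy":0,"dz":0.04,"turn":0}]'
```

```text
clock: 9.55
tcp_pos: [0.4456, -0.2202, 0.1502]
ee_rot: [3.139, 0.109, 0.001]
contact_force: [-0.4, -0.1, 1.8]
grip_width: 0.341
clock: 9.8
tcp_pos: [0.4458, -0.2202, 0.1502]
ee_rot: [3.139, 0.109, 0.001]
contact_force: [-3.0, 2.2, 9.6]
grip_width: 0.341
```

Contact is made (TCP 0.150). Release and dwell.

```bash
python3 -m crank '[{"dx":0,"dy":0,"dz":-0.04,"turn":0},{"dx":0,"dy":0,"dz":-0.04,"turn":0},{"dx":0,"dy":0,"dz":-0.04,"turn":0},{"dx":0,"dy":0,"dz":-0.04,"turn":0},{"dx":0,"dy":0,"dz":-0.04,"turn":0},{"dx":0,"dy":0,"dz":-0.04,"turn":0},{"dx":0,"dy":0,"dz":-0.04,"turn":0},{"dx":0,"dy":0,"dz":-0.04,"turn":0},{"dx":0,"dy":0,"dz":-0.04,"turn":0},{"dx":0,"dy":0,"dz":-0.04,"turn":0}]' 60; python3 go.py 
python3 - <<'E'
from h import *
from cell import capture
p,d=capture("scene"); cv2.imwrite("pics/s5.png",cv2.resize(p[100:260,120:320,::-1],None,fx=4,fy=3.7,interpolation=cv2.INTER_CUBIC))
E
```

```text
clock: 10.63
tcp_pos: [0.4453, -0.2201, 0.1496]
ee_rot: [3.14, 0.109, -0.0]
contact_force: [-0.3, -1.1, -0.2]
grip_width: 0.703
t 10.63 tcp [ 0.4453 -0.2201  0.1496] yaw 3.99 z [-0. -0. -1.] F [-0.34 -1.05 -0.19] grip 60.1 q1,q7 [ 0.83  0.16 -0.45  1.99  0.08  1.01  0.41]
```

View pics/s5.png

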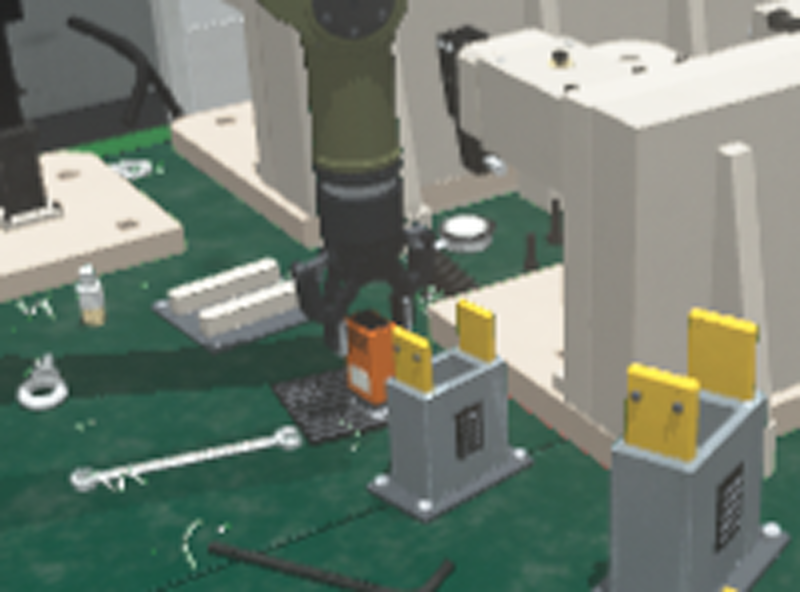

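```bash
python3 -m crank '[{"dx":0,"dy":0,"dz":0.13,"turn":0},{"dx":0,"dy":0,"dz":0.27,"turn":0},{"dx":0,"dy":0,"dz":0.27,"turn":0}]' ; python3 -m crank '[{"dx":0,"dy":0,"dz":0,"turn":0},{"dx":0,"dy":0,"dz":0,"turn":0},{"dx":0,"dy":0,"dz":0,"turn":0},{"dx":0,"dy":0,"dz":0,"turn":0},{"dx":0,"dy":0,"dz":0,"turn":0},{"dx":0,"dy":0,"dz":0,"turn":0},{"dx":0,"dy":0,"dz":0,"turn":0}]' 20 20; python3 go.py 0.445 -0.22 0.143 4
```

```text
clock: 10.93
tcp_pos: [0.4448, -0.2198, 0.142]
ee_rot: [-3.139, -0.109, 0.002]
contact_force: [-0.2, -0.0, 0.7]
grip_width: 0.71
clock: 11.52
tcp_pos: [0.4454, -0.22, 0.1429]
ee_rot: [3.14, 0.109, 0.0]
contact_force: [0.8, 0.7, -0.9]
grip_width: 0.349
t 11.52 tcp [ 0.4454 -0.22    0.1429] yaw 3.99 z [ 0. -0. -1.] F [ 0.84  0.67 -0.88] grip 29.8 q1,q7 [ 0.83  0.17 -0.45  1.99  0.09  0.99  0.4 ]
dxyz [-0.02 -0.   -0.  ]
turn -0.0 or 30.0
```

Now the guided pivot, first 30°, toward world +y (tool −y).

```bash
python3 -m crank '[{"dx":0,"dy":-0.3,"dz":-0.03,"turn":0},{"dx":0,"dy":-0.6,"dz":-0.07,"turn":0},{"dx":0,"dy":-0.91,"dz":-0.07,"turn":0},{"dx":0,"dy":-1.22,"dz":-0.06,"turn":0},{"dx":0,"dy":-1.52,"dz":-0.01,"turn":0},{"dx":0,"dy":-1.82,"dz":0.05,"turn":0},{"dx":0,"dy":-1.82,"dz":0.05,"turn":0}]'; python3 go.py 
python3 - <<'E'
from h import *
from cell import capture
p,d=capture("scene"); cv2.imwrite("pics/s6.png",cv2.resize(p[100:260,120:320,::-1],None,fx=4,fy=3.7,interpolation=cv2.INTER_CUBIC))
E
```

```text
clock: 12.1
tcp_pos: [0.4432, -0.1742, 0.1431]
ee_rot: [3.137, 0.112, 0.004]
contact_force: [-0.3, -1.7, 4.9]
grip_width: 0.348
t 12.1 tcp [ 0.4432 -0.1742  0.1431] yaw 4.09 z [ 0.003 -0.003 -1.   ] F [-0.25 -1.68  4.91] grip 29.7 q1,q7 [ 0.78  0.13 -0.49  2.04  0.07  0.98  0.33]
```

View pics/s6.png

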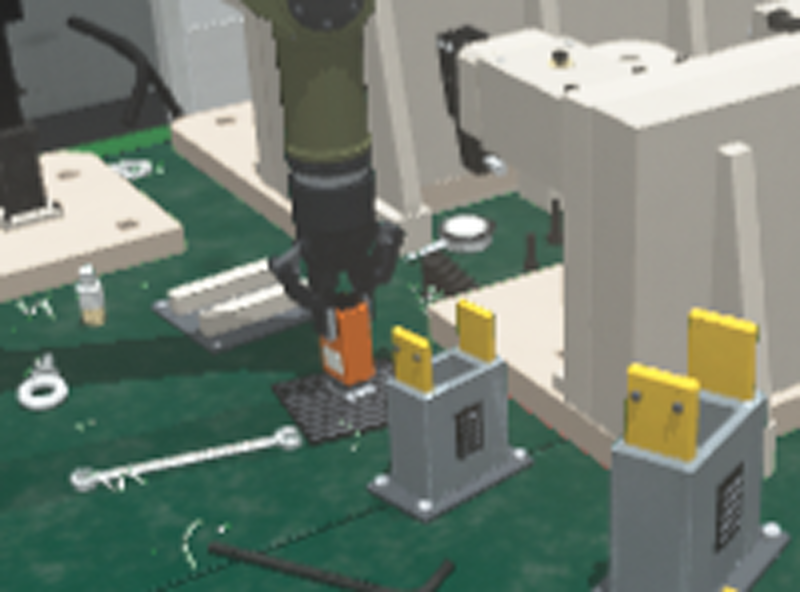

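```bash
cat > tilt.py <<'E'
from h import *
from cell import capture
p,d=capture("scene");W=cloud("scene",d);q=p.astype(int)
m=(d>0)&(q[...,0]-q[...,2]>60)&(q[...,0]-q[...,1]>40)&(W[...,0]>.3)&(W[...,0]<.6)&(W[...,1]<.15)&(W[...,1]>-.33)&(W[...,2]<.3)
P=W[m];print(len(P),P.min(0).round(3),P.max(0).round(3),P.mean(0).round(3))
# ransac planes
rng=np.random.default_rng(0)
for k in range(2):
    best=None
    for i in range(400):
        a,b,c=P[rng.choice(len(P),3,False)];n=np.cross(b-a,c-a);L=np.linalg.norm(n)
        if L<1e-5: continue
        n/=L;inl=abs((P-a)@n)<.0015
        if best is None or inl.sum()>best.sum():best=inl
    Q=P[best];n=np.linalg.svd(Q-Q.mean(0))[2][2];n*=np.sign(n@(camera_info("scene")["xyz"]-Q.mean(0)))
    print("plane",best.sum(),"n",n.round(3),"elev",np.degrees(np.arcsin(n[2])).round(1),"az",np.degrees(np.arctan2(n[1],n[0])).round(1),"c",Q.mean(0).round(3),"ext",Q.min(0).round(3),Q.max(0).round(3))
    P=P[~best]
    if len(P)<30:break
cv2.imwrite("pics/mask.png",(m*255).astype(np.uint8))
E
python3 tilt.py
```

```text
169 [ 0.425 -0.207  0.024] [ 0.465 -0.159  0.105] [ 0.441 -0.196  0.065]
plane 64 n [ 0.084 -0.995  0.061] elev 3.5 az -85.2 c [ 0.444 -0.2    0.063] ext [ 0.428 -0.203  0.027] [ 0.458 -0.196  0.104]
plane 35 n [ 0.048 -0.998  0.043] elev 2.5 az -87.2 c [ 0.444 -0.196  0.067] ext [ 0.428 -0.198  0.024] [ 0.459 -0.192  0.105]
```

```bash
python3 -m crank '[{"dx":0,"dy":0,"dz":-0.3,"turn":0},{"dx":-0.05,"dy":0.8,"dz":-0.3,"turn":0},{"dx":-0.05,"dy":1.6,"dz":-0.3,"turn":0},{"dx":-0.05,"dy":2.3,"dz":-0.3,"turn":0},{"dx":-0.05,"dy":2.4,"dz":-0.15,"turn":0},{"dx":-0.05,"dy":2.4,"dz":-0.05,"turn":0},{"dx":-0.05,"dy":2.4,"dz":0.0,"turn":0},{"dx":-0.05,"dy":2.4,"dz":0.0,"turn":0}]' - 20;  python3 tilt.py; python3 go.py
```

```text
clock: 12.87
tcp_pos: [0.445, -0.2351, 0.1431]
ee_rot: [3.137, 0.11, -0.001]
contact_force: [-3.5, -4.1, 7.6]
grip_width: 0.349
97 [ 0.428 -0.266  0.023] [ 0.449 -0.222  0.106] [ 0.436 -0.255  0.07 ]
plane 36 n [ 0.098 -0.995  0.032] elev 1.9 az -84.4 c [ 0.438 -0.258  0.074] ext [ 0.429 -0.261  0.031] [ 0.449 -0.255  0.106]
plane 23 n [-0.998 -0.055  0.016] elev 0.9 az -176.9 c [ 0.431 -0.246  0.055] ext [ 0.428 -0.264  0.026] [ 0.434 -0.222  0.099]
t 12.92 tcp [ 0.445  -0.2351  0.1431] yaw 4.03 z [-0.001 -0.003 -1.   ] F [-2.64 -3.53  8.04] grip 30.0 q1,q7 [ 0.84  0.18 -0.44  1.98  0.1   1.    0.42]
```

```bash
python3 -m crank '[{"dx":0,"dy":0,"dz":0.07,"turn":0},{"dx":0,"dy":-0.15,"dz":0.07,"turn":0},{"dx":0,"dy":-0.3,"dz":0.04,"turn":0},{"dx":0,"dy":-0.45,"dz":0.02,"turn":0},{"dx":0,"dy":-0.6,"dz":0,"turn":0}]';  python3 tilt.py
```

```text
clock: 13.33
tcp_pos: [0.4453, -0.2194, 0.1432]
ee_rot: [3.137, 0.111, 0.005]
contact_force: [0.6, -0.6, 4.5]
grip_width: 0.344
146 [ 0.428 -0.254  0.024] [ 0.461 -0.206  0.106] [ 0.441 -0.241  0.07 ]
plane 48 n [ 0.087 -0.996  0.029] elev 1.6 az -85.0 c [ 0.442 -0.244  0.068] ext [ 0.43  -0.247  0.025] [ 0.456 -0.242  0.106]
plane 36 n [ 0.089 -0.996  0.031] elev 1.8 az -84.9 c [ 0.443 -0.241  0.076] ext [ 0.43  -0.244  0.027] [ 0.461 -0.238  0.106]
```

```bash
python3 -m crank '[{"dx":0,"dy":0,"dz":-0.02,"turn":0},{"dx":0,"dy":0,"dz":-0.02,"turn":0},{"dx":0,"dy":0,"dz":-0.02,"turn":0},{"dx":0,"dy":0,"dz":-0.02,"turn":0},{"dx":0,"dy":0,"dz":-0.02,"turn":0},{"dx":0,"dy":0,"dz":-0.5,"turn":0},{"dx":0,"dy":0,"dz":-1.2,"turn":0},{"dx":0,"dy":0,"dz":-2.1,"turn":0},{"dx":0,"dy":0,"dz":-2.1,"turn":0}]' 60;  python3 tilt.py; python3 go.py 0.445 -0.264 0.171 4
python3 - <<'E'
from h import *
from cell import capture
p,d=capture("scene"); cv2.imwrite("pics/s7.png",cv2.resize(p[100:260,120:320,::-1],None,fx=4,fy=3.7,interpolation=cv2.INTER_CUBIC))
E
```

```text
clock: 14.13
tcp_pos: [0.4463, -0.2205, 0.1989]
ee_rot: [3.136, 0.109, 0.01]
contact_force: [1.1, -1.3, 0.9]
grip_width: 0.704
160 [ 0.429 -0.253  0.021] [ 0.457 -0.206  0.105] [ 0.439 -0.239  0.07 ]
plane 54 n [-0.998 -0.058  0.   ] elev 0.0 az -176.7 c [ 0.432 -0.233  0.066] ext [ 0.431 -0.251  0.025] [ 0.435 -0.206  0.104]
plane 40 n [ 0.118 -0.992 -0.04 ] elev -2.3 az -83.2 c [ 0.444 -0.247  0.071] ext [ 0.431 -0.249  0.023] [ 0.457 -0.244  0.105]
t 14.18 tcp [ 0.4456 -0.2203  0.1972] yaw 3.98 z [ 0.005 -0.003 -1.   ] F [-0.18 -0.06 -0.86] grip 60.1 q1,q7 [ 0.84  0.1  -0.45  1.94  0.05  1.1   0.43]
dxyz [-0.15  1.74  1.05]
turn -0.0 or 30.0
```

View pics/s7.png

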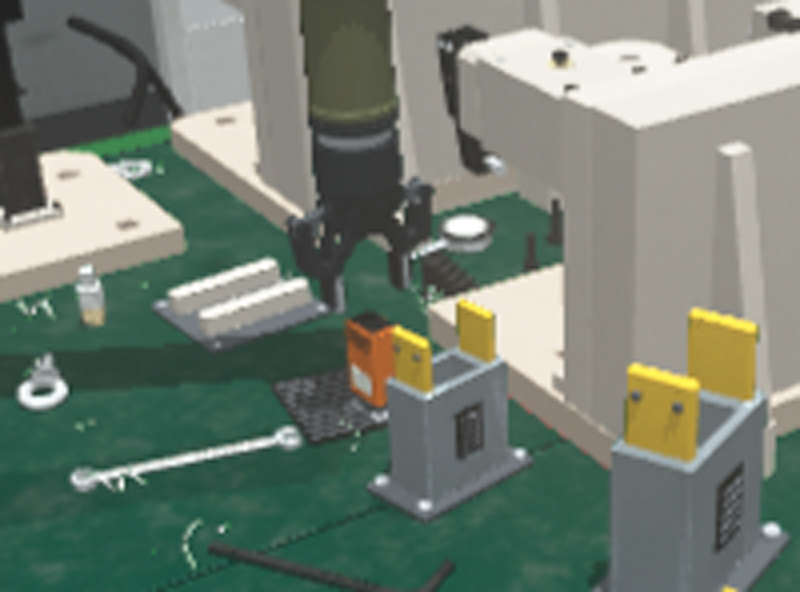

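```bash
python3 -m crank '[{"dx":0,"dy":0.8,"dz":-0.3,"turn":0},{"dx":0,"dy":1.6,"dz":-0.3,"turn":0},{"dx":0,"dy":2.0,"dz":-0.2,"turn":0},{"dx":0,"dy":2.0,"dz":-0.1,"turn":0},{"dx":0,"dy":2.0,"dz":0.2,"turn":0},{"dx":0,"dy":2.0,"dz":0.6,"turn":0},{"dx":0,"dy":2.0,"dz":1.0,"turn":0},{"dx":0,"dy":2.0,"dz":1.05,"turn":0},{"dx":0,"dy":2.0,"dz":1.05,"turn":0}]' 0 40; python3 -m crank '[{"dx":0,"dy":-0.1,"dz":0,"turn":0},{"dx":0,"dy":-0.2,"dz":0,"turn":0},{"dx":0,"dy":-0.3,"dz":0,"turn":0},{"dx":0,"dy":-0.4,"dz":0,"turn":0},{"dx":0,"dy":-0.5,"dz":0,"turn":0},{"dx":0,"dy":-0.6,"dz":0,"turn":0},{"dx":0,"dy":-0.7,"dz":0,"turn":0},{"dx":0,"dy":-0.8,"dz":0,"turn":0},{"dx":0,"dy":-0.9,"dz":0,"turn":0},{"dx":0,"dy":-1.0,"dz":0,"turn":0}]';  python3 tilt.py; python3 go.py
python3 - <<'E'
from h import *
from cell import capture
p,d=capture("scene"); cv2.imwrite("pics/s8.png",cv2.resize(p[100:260,120:320,::-1],None,fx=4,fy=3.7,interpolation=cv2.INTER_CUBIC))
E
```

```text
clock: 14.98
tcp_pos: [0.4469, -0.2683, 0.1664]
ee_rot: [-3.138, -0.111, 0.004]
contact_force: [0.6, 0.9, 0.1]
grip_width: -0.002
clock: 15.82
tcp_pos: [0.4458, -0.2444, 0.168]
ee_rot: [3.14, 0.109, 0.0]
contact_force: [-0.5, -0.6, 0.7]
grip_width: -0.0
148 [ 0.428 -0.248  0.021] [ 0.459 -0.195  0.107] [ 0.438 -0.232  0.067]
plane 54 n [-0.995 -0.098  0.01 ] elev 0.6 az -174.4 c [ 0.431 -0.229  0.071] ext [ 0.428 -0.246  0.028] [ 0.434 -0.199  0.107]
plane 36 n [ 0.196 -0.979  0.048] elev 2.7 az -78.7 c [ 0.444 -0.241  0.061] ext [ 0.436 -0.245  0.028] [ 0.459 -0.238  0.091]
t 15.87 tcp [ 0.4458 -0.2438  0.1679] yaw 4.02 z [-0.  0. -1.] F [-0.96  0.46  0.88] grip 0.1 q1,q7 [ 0.85  0.16 -0.43  1.95  0.08  1.05  0.46]
```

View pics/s8.png

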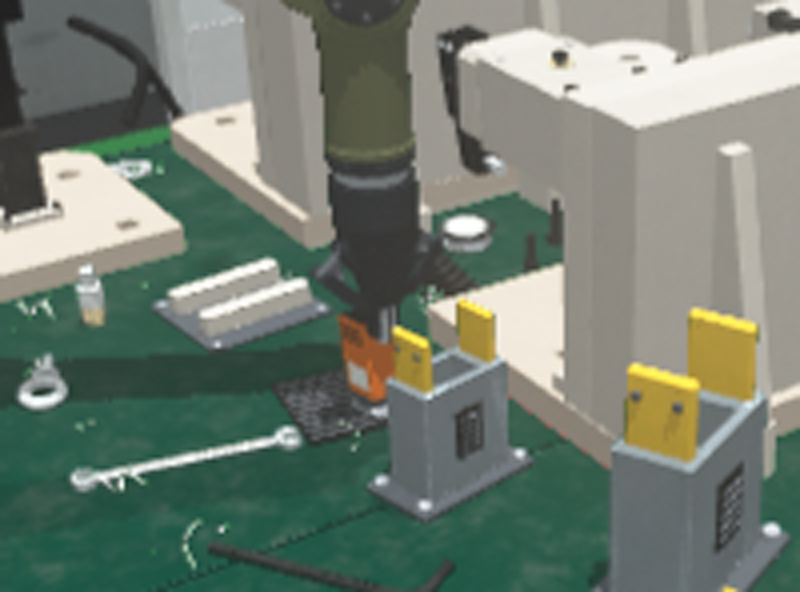

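```bash
python3 -m crank '[{"dx":0,"dy":-0.1,"dz":0,"turn":0},{"dx":0,"dy":-0.2,"dz":0,"turn":0},{"dx":0,"dy":-0.3,"dz":0,"turn":0},{"dx":0,"dy":-0.4,"dz":0,"turn":0},{"dx":0,"dy":-0.5,"dz":0,"turn":0},{"dx":0,"dy":-0.6,"dz":0,"turn":0},{"dx":0,"dy":-0.7,"dz":0,"turn":0},{"dx":0,"dy":-0.8,"dz":0,"turn":0},{"dx":0,"dy":-0.9,"dz":0,"turn":0},{"dx":0,"dy":-1.0,"dz":0,"turn":0},{"dx":0,"dy":-1.1,"dz":0,"turn":0},{"dx":0,"dy":-1.1,"dz":0,"turn":0}]';  python3 tilt.py; python3 go.py
python3 - <<'E'
from h import *
from cell import capture
p,d=capture("scene"); cv2.imwrite("pics/s9.png",cv2.resize(p[100:260,120:320,::-1],None,fx=4,fy=3.7,interpolation=cv2.INTER_CUBIC))
E
```

```text
clock: 16.92
tcp_pos: [0.4439, -0.2165, 0.1679]
ee_rot: [-3.139, -0.111, 0.0]
contact_force: [0.3, -0.4, -0.8]
grip_width: -0.001
186 [ 0.419 -0.234 -0.002] [ 0.506 -0.135  0.139] [ 0.438 -0.208  0.069]
plane 51 n [ 0.091 -0.869  0.487] elev 29.1 az -84.0 c [ 0.441 -0.214  0.071] ext [ 0.428 -0.23   0.042] [ 0.458 -0.193  0.11 ]
plane 46 n [-0.998 -0.064 -0.029] elev -1.6 az -176.3 c [ 0.431 -0.197  0.07 ] ext [ 0.428 -0.23   0.022] [ 0.435 -0.163  0.106]
t 16.97 tcp [ 0.4439 -0.2168  0.1679] yaw 4.02 z [-0. -0. -1.] F [0.38 0.77 0.06] grip 0.0 q1,q7 [ 0.83  0.13 -0.45  1.98  0.07  1.05  0.42]
```

View pics/s9.png

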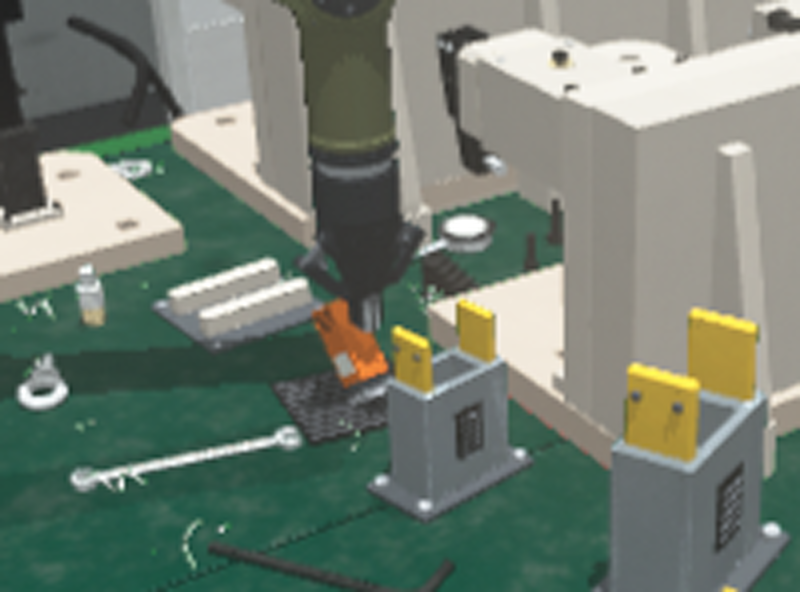

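```bash
python3 -m crank '[{"dx":0,"dy":0,"dz":0,"turn":0},{"dx":0,"dy":0,"dz":0,"turn":0},{"dx":0,"dy":0,"dz":0,"turn":0},{"dx":0,"dy":0,"dz":-0.3,"turn":0},{"dx":0,"dy":0,"dz":-1,"turn":0},{"dx":0,"dy":0,"dz":-1,"turn":0}]' 60 40;  python3 tilt.py; python3 go.py
python3 - <<'E'
from h import *
from cell import capture
p,d=capture("scene"); cv2.imwrite("pics/s10.png",cv2.resize(p[100:260,120:320,::-1],None,fx=4,fy=3.7,interpolation=cv2.INTER_CUBIC))
E
```

```text
clock: 17.52
tcp_pos: [0.4455, -0.2178, 0.1959]
ee_rot: [3.137, 0.109, 0.006]
contact_force: [1.0, 0.5, 0.7]
grip_width: 0.704
163 [ 0.42  -0.183 -0.007] [ 0.5   -0.023  0.051] [ 0.439 -0.139  0.035]
plane 51 n [ 0.119 -0.002  0.993] elev 83.2 az -1.2 c [ 0.439 -0.144  0.044] ext [ 0.42  -0.183  0.041] [ 0.459 -0.102  0.047]
plane 37 n [-0.989 -0.147 -0.004] elev -0.2 az -171.5 c [ 0.429 -0.146  0.027] ext [ 0.422 -0.182  0.002] [ 0.435 -0.104  0.044]
t 17.57 tcp [ 0.445  -0.2177  0.1948] yaw 3.98 z [ 0.003 -0.002 -1.   ] F [ 0.2  -0.31  0.32] grip 60.0 q1,q7 [ 0.84  0.1  -0.45  1.95  0.05  1.1   0.43]
```

View pics/s10.png

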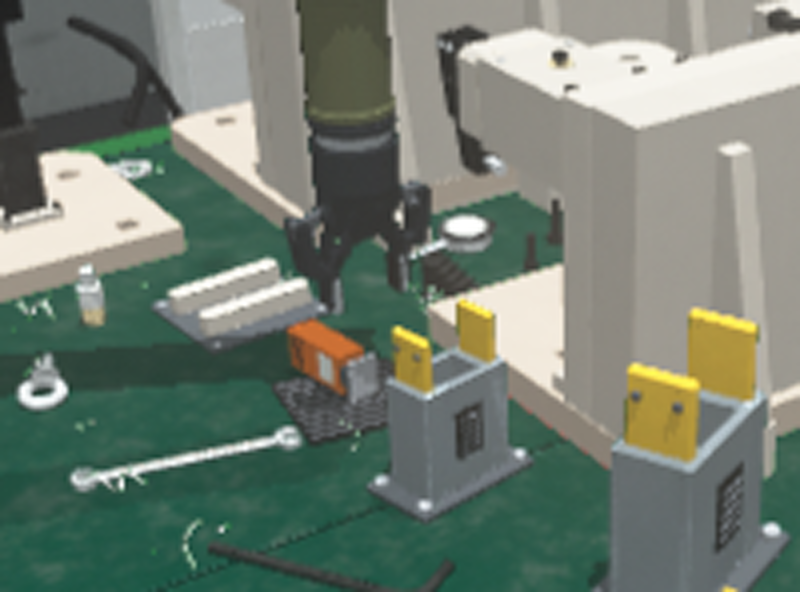

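```bash
python3 - <<'E'
from h import *
from cell import capture
p,d=capture("top"); q=p.astype(int)
W=cloud("top",d)
m=(d>0)&(q[...,0]-q[...,2]>60)&(q[...,0]-q[...,1]>40)&(W[...,0]>.35)&(W[...,0]<.55)&(W[...,1]<.05)&(W[...,1]>-.3)&(W[...,2]<.1)&(W[...,2]>.035)
P=W[m]; print(len(P))
if len(P)>5: print(cv2.minAreaRect((P[:,:2]*1000).astype(np.float32)),np.median(P[:,2]))
cv2.imwrite("pics/t1.png",cv2.resize(p[130:280,90:290,::-1],None,fx=4,fy=4,interpolation=cv2.INTER_CUBIC))
E
```

```text
0
```

View pics/t1.png

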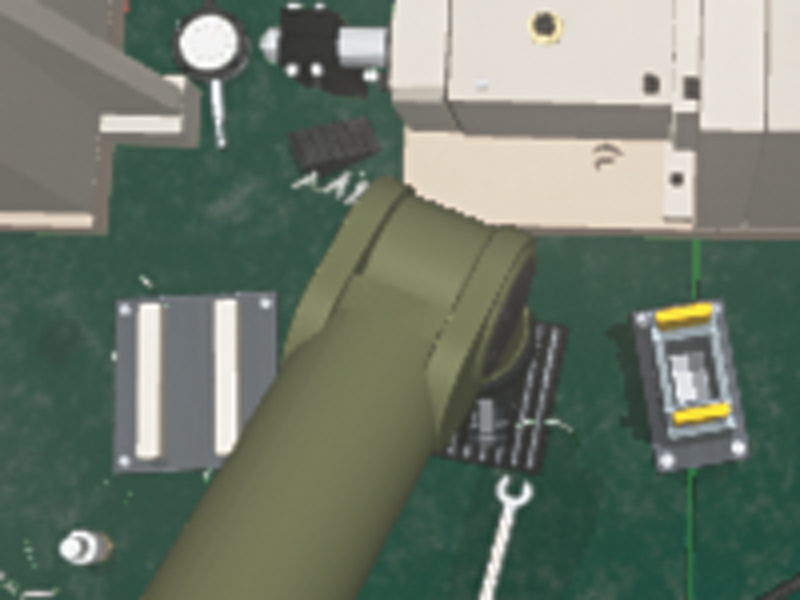

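```bash
cat > lay.py <<'E'
from h import *
from cell import capture
import sys
n=sys.argv[1]
p,d=capture(n); q=p.astype(int); W=cloud(n,d)
y0,y1,z0,z1=map(float,sys.argv[2:6])
b=(d>0)&(W[...,0]>.35)&(W[...,0]<.56)&(W[...,1]<y1)&(W[...,1]>y0)
m=b&(q[...,0]-q[...,2]>50)&(q[...,0]-q[...,1]>30)&(W[...,2]>z0)&(W[...,2]<z1)
P=W[m]
print("orange top",len(P),cv2.minAreaRect((P[:,:2]*1000).astype(np.float32)),np.median(P[:,2]))
# side face (-x): yaw
S=W[b&(q[...,0]-q[...,2]>50)&(q[...,0]-q[...,1]>30)&(W[...,2]<z0-.003)]
if len(S)>8: 
  f=cv2.fitLine((S[:,:2]*1000).astype(np.float32),cv2.DIST_HUBER,0,.01,.01).ravel();print("side",len(S),"ang",np.degrees(np.arctan2(f[1],f[0])),f[2:],S.min(0),S.max(0))
A=W[b&(W[...,2]>z0)&(W[...,2]<z1)];print("any top",len(A),cv2.minAreaRect((A[:,:2]*1000).astype(np.float32)),A.min(0),A.max(0))
E
python3 lay.py scene -0.22 -0.06 0.040 0.055
python3 - <<'E'
from h import *
from cell import capture
p,d=capture("scene")
cv2.imwrite("pics/s11.png",cv2.resize(p[170:220,170:240,::-1],None,fx=10,fy=10,interpolation=cv2.INTER_NEAREST))
E
```

```text
orange top 105 ((440.24822998046875, -142.22401428222656), (31.87929916381836, 85.0074691772461), 8.250986099243164) 0.04498099025448077
side 61 ang -82.81879 [ 427.35965 -142.09102] [ 0.42016745 -0.18867101 -0.00712701] [ 0.49764529 -0.06583691  0.03539738]
any top 122 ((441.0007019042969, -151.17236328125), (33.03132629394531, 103.0226821899414), 7.9578046798706055) [ 0.41960081 -0.20386564  0.04018621] [ 0.45948314 -0.09898718  0.05161764]
```

View pics/s11.png

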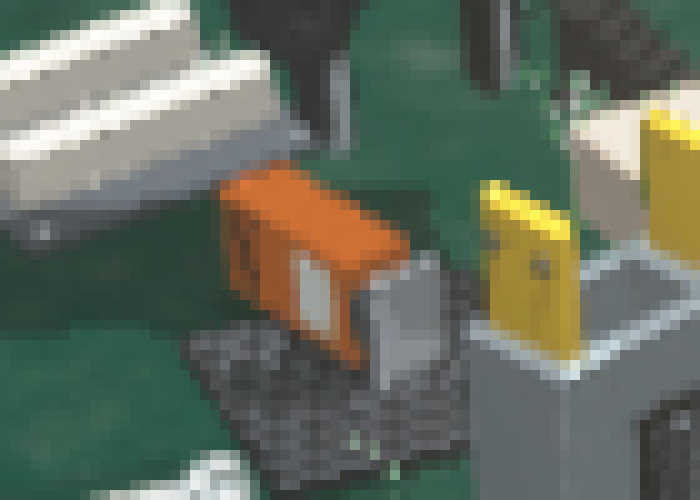

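```bash
python3 go.py 0.441 -0.1515 0.085 7.7
```

```text
t 17.77 tcp [ 0.4435 -0.217   0.1924] yaw 3.99 z [-0.001  0.    -1.   ] F [-0.07  0.04  0.67] grip 60.1 q1,q7 [ 0.83  0.1  -0.45  1.95  0.05  1.1   0.43]
dxyz [ 0.09 -2.62  4.3 ]
turn -0.62 or 29.38
```

```bash
python3 -m crank '[{"dx":0,"dy":-0.8,"dz":0,"turn":-0.3},{"dx":0,"dy":-1.8,"dz":0,"turn":-0.62},{"dx":0.05,"dy":-2.62,"dz":0.3,"turn":-0.62},{"dx":0.05,"dy":-2.62,"dz":1.2,"turn":-0.62},{"dx":0.05,"dy":-2.62,"dz":2,"turn":-0.62},{"dx":0.05,"dy":-2.62,"dz":2,"turn":-0.62}]'; python3 go.py 0.441 -0.1515 0.085 7.7
python3 - <<'E'
from h import *
from cell import capture
p,d=capture("scene"); cv2.imwrite("pics/s12.png",cv2.resize(p[100:260,120:320,::-1],None,fx=4,fy=3.7,interpolation=cv2.INTER_CUBIC))
E
```

```text
clock: 18.27
tcp_pos: [0.4378, -0.1484, 0.1395]
ee_rot: [-3.13, -0.218, 0.01]
contact_force: [-1.6, -0.9, -0.5]
grip_width: 0.702
t 18.27 tcp [ 0.4378 -0.1484  0.1395] yaw 7.95 z [-0.007  0.003 -1.   ] F [-1.62 -0.88 -0.5 ] grip 59.9 q1,q7 [ 0.77  0.11 -0.52  2.07  0.06  0.98  0.36]
dxyz [0.12 0.15 2.18]
turn 0.04 or -29.96
```

View pics/s12.png

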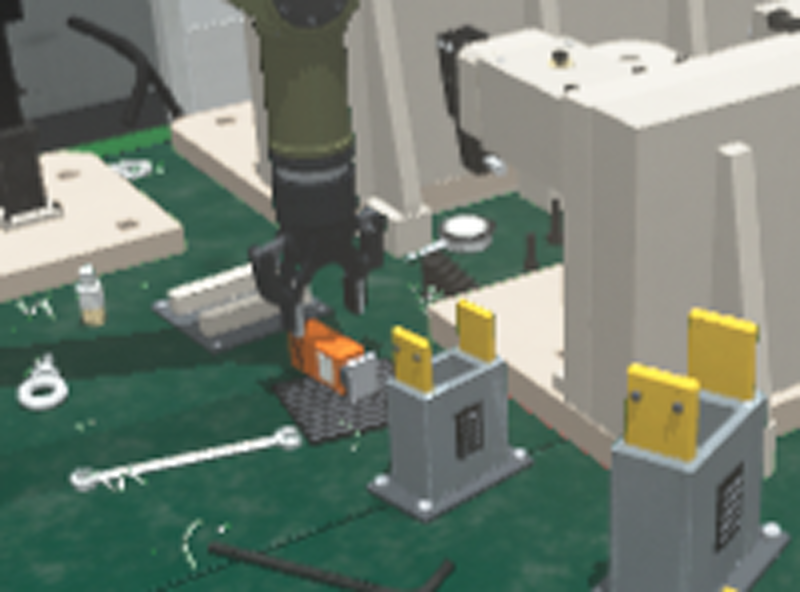

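```bash
python3 -m crank '[{"dx":0.05,"dy":0.08,"dz":0.4,"turn":0},{"dx":0.07,"dy":0.08,"dz":1.0,"turn":0},{"dx":0.07,"dy":0.08,"dz":1.6,"turn":0},{"dx":0.07,"dy":0.08,"dz":2.0,"turn":0},{"dx":0.07,"dy":0.08,"dz":2.18,"turn":0},{"dx":0.07,"dy":0.08,"dz":2.18,"turn":0},{"dx":0.07,"dy":0.08,"dz":2.18,"turn":0}]'; python3 go.py 0.441 -0.1515 0.085 7.7
```

```text
clock: 18.9
tcp_pos: [0.443, -0.1535, 0.0888]
ee_rot: [3.134, 0.211, 0.001]
contact_force: [0.3, 0.3, 0.6]
grip_width: 0.702
t 18.9 tcp [ 0.443  -0.1535  0.0888] yaw 7.71 z [ 0.001 -0.    -1.   ] F [0.27 0.32 0.6 ] grip 59.9 q1,q7 [ 0.75  0.2  -0.5   2.1   0.13  0.87  0.31]
dxyz [-0.07 -0.09  0.15]
turn 0.0 or -30.0
```

```bash
python3 -m crank '[{"dx":-0.06,"dy":-0.06,"dz":0.12,"turn":0},{"dx":-0.06,"dy":-0.06,"dz":0.12,"turn":0},{"dx":-0.06,"dy":-0.06,"dz":0.12,"turn":0},{"dx":-0.06,"dy":-0.06,"dz":0.12,"turn":0},{"dx":-0.06,"dy":-0.06,"dz":0.12,"turn":0},{"dx":-0.06,"dy":-0.06,"dz":0.12,"turn":0},{"dx":-0.06,"dy":-0.06,"dz":0.12,"turn":0},{"dx":-0.06,"dy":-0.06,"dz":0.12,"turn":0}]' 20 60; python3 go.py
python3 -m crank '[{"dx":0,"dy":0,"dz":-0.2,"turn":0},{"dx":0,"dy":0,"dz":-0.6,"turn":0},{"dx":0,"dy":0,"dz":-1.2,"turn":0},{"dx":0,"dy":0,"dz":-1.9,"turn":0},{"dx":0,"dy":0,"dz":-2.6,"turn":0},{"dx":0,"dy":0,"dz":-3,"turn":0},{"dx":0,"dy":0,"dz":-3,"turn":0},{"dx":0,"dy":0,"dz":-3,"turn":0}]' 
python3 lay.py scene -0.22 -0.06 0.110 0.13
python3 go.py
python3 - <<'E'
from h import *
from cell import capture
p,d=capture("scene"); cv2.imwrite("pics/s13.png",cv2.resize(p[100:260,120:320,::-1],None,fx=4,fy=3.7,interpolation=cv2.INTER_CUBIC))
E
```

```text
clock: 19.57
tcp_pos: [0.4413, -0.1523, 0.0859]
ee_rot: [3.134, 0.211, 0.001]
contact_force: [-0.7, 0.4, 4.7]
grip_width: 0.344
t 19.57 tcp [ 0.4413 -0.1523  0.0859] yaw 7.71 z [ 0.001 -0.    -1.   ] F [-0.71  0.43  4.73] grip 29.4 q1,q7 [ 0.75  0.2  -0.5   2.1   0.13  0.86  0.3 ]
clock: 20.23
tcp_pos: [0.4409, -0.1523, 0.1606]
ee_rot: [3.134, 0.211, 0.001]
contact_force: [0.3, -0.8, -2.4]
grip_width: 0.344
orange top 60 ((446.88623046875, -164.34031677246094), (61.218292236328125, 28.96538734436035), 61.25498580932617) 0.11909725689412587
side 27 ang -81.995636 [ 424.33847 -145.01892] [ 0.4130071  -0.19240061  0.07786001] [ 0.43168234 -0.10872091  0.10697913]
any top 128 ((445.7071838378906, -171.65533447265625), (54.51911926269531, 67.97386169433594), 23.479970932006836) [ 0.41191443 -0.20537671  0.11009558] [ 0.46919401 -0.13231187  0.12973428]
t 20.28 tcp [ 0.4403 -0.1521  0.1598] yaw 7.7 z [-0.001  0.    -1.   ] F [-0.03  0.05 -1.89] grip 29.1 q1,q7 [ 0.78  0.09 -0.52  2.05  0.05  1.02  0.37]
```

View pics/s13.png

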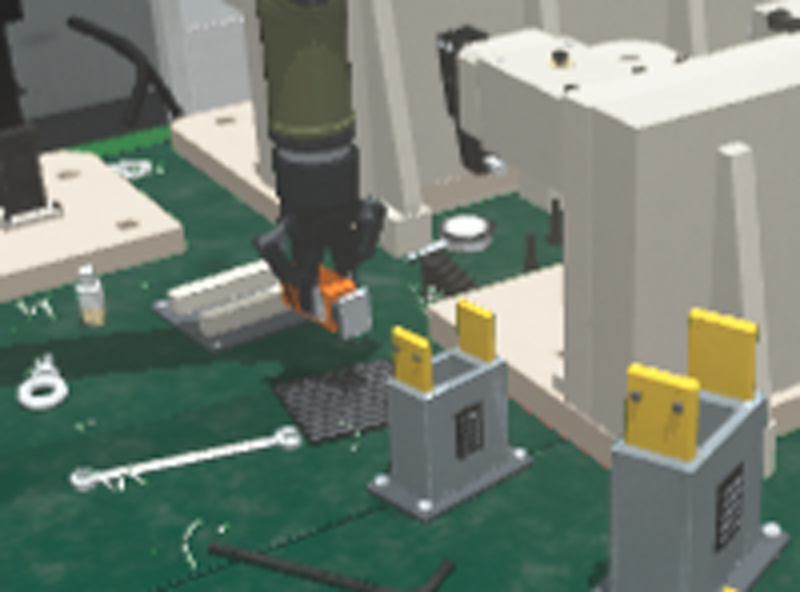

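```bash
python3 - <<'E'
from h import *
d=np.load("top0_d.npy");p=np.load("top0_p.npy").astype(int);W=cloud("top",d)
m=(d>0)&(W[...,0]>.34)&(W[...,0]<.52)&(W[...,1]>-.035)&(W[...,1]<.105)&(W[...,2]>.024)&(W[...,2]<.04)&(p.min(-1)>200)
n,l,s,c=cv2.connectedComponentsWithStats(m.astype(np.uint8))
for i in range(1,n):
    if s[i,4]>30: print(s[i,4],cv2.minAreaRect((W[l==i][:,:2]*1000).astype(np.float32)),np.median(W[l==i][:,2]))
E
python3 go.py 0.445 0.0375 0.16 4
```

```text
185 ((435.7201843261719, 6.813127517700195), (116.74263763427734, 14.849135398864746), 4.525388240814209) 0.030271742266975155
172 ((431.3642883300781, 67.31060791015625), (115.67276763916016, 15.992106437683105), 2.1870598793029785) 0.03022740189707429
t 20.33 tcp [ 0.4401 -0.152   0.1594] yaw 7.71 z [-0.002  0.001 -1.   ] F [-0.07  0.5  -0.89] grip 29.3 q1,q7 [ 0.78  0.09 -0.52  2.05  0.05  1.02  0.37]
dxyz [ 1.21 -7.49 -0.02]
turn 0.62 or -29.38
```

```bash
python3 -m crank '[{"dx":0.1,"dy":-0.5,"dz":-0.1,"turn":0.1},{"dx":0.2,"dy":-1.4,"dz":-0.2,"turn":0.2},{"dx":0.4,"dy":-2.4,"dz":-0.2,"turn":0.3},{"dx":0.55,"dy":-3.4,"dz":-0.2,"turn":0.4},{"dx":0.7,"dy":-4.4,"dz":-0.2,"turn":0.5},{"dx":0.9,"dy":-5.4,"dz":-0.2,"turn":0.62},{"dx":1.05,"dy":-6.3,"dz":-0.1,"turn":0.62},{"dx":1.15,"dy":-7,"dz":0,"turn":0.62},{"dx":1.2,"dy":-7.4,"dz":0,"turn":0.62},{"dx":1.21,"dy":-7.5,"dz":0,"turn":0.62},{"dx":1.21,"dy":-7.5,"dz":0,"turn":0.62},{"dx":1.21,"dy":-7.5,"dz":0,"turn":0.62}]' ; python3 go.py 0.445 0.0379 0.12 4
python3 - <<'E'
from h import *
from cell import capture
for n,s in(("scene",np.s_[80:240,100:300]),("top",np.s_[130:280,60:260])):
    p,d=capture(n); cv2.imwrite(f"pics/r1{n}.png",cv2.resize(p[s][:,:,::-1],None,fx=4,fy=3.7,interpolation=cv2.INTER_CUBIC))
E
```

```text
clock: 21.33
tcp_pos: [0.4456, 0.0365, 0.1601]
ee_rot: [3.139, 0.107, -0.001]
contact_force: [1.1, -0.8, -0.4]
grip_width: 0.342
t 21.33 tcp [0.4456 0.0365 0.1601] yaw 3.92 z [-0.001 -0.001 -1.   ] F [ 1.12 -0.78 -0.42] grip 29.2 q1,q7 [ 0.56  0.05 -0.71  2.08  0.04  1.02 -0.1 ]
dxyz [-0.02 -0.06  1.6 ]
turn -0.01 or 29.99
```

View pics/r1scene.png

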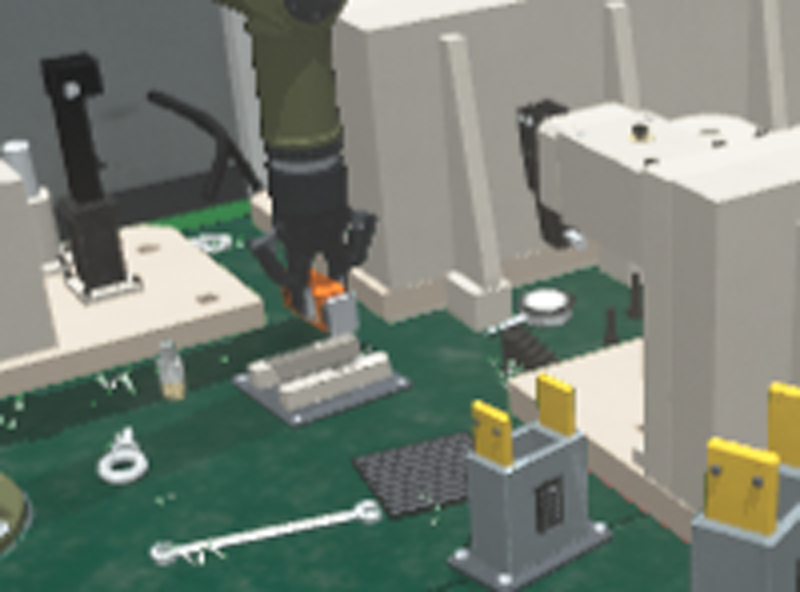

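```bash
python3 -m crank '[{"dx":-0.02,"dy":-0.04,"dz":0.3,"turn":0},{"dx":-0.02,"dy":-0.04,"dz":0.7,"turn":0},{"dx":-0.02,"dy":-0.04,"dz":1.1,"turn":0},{"dx":-0.02,"dy":-0.04,"dz":1.4,"turn":0},{"dx":-0.02,"dy":-0.04,"dz":1.6,"turn":0},{"dx":-0.02,"dy":-0.04,"dz":1.68,"turn":0},{"dx":-0.02,"dy":-0.04,"dz":1.68,"turn":0},{"dx":-0.02,"dy":-0.04,"dz":1.68,"turn":0}]'; python3 -m crank '[{"dx":0,"dy":0,"dz":0.05,"turn":0},{"dx":0,"dy":0,"dz":0.1,"turn":0},{"dx":0,"dy":0,"dz":0.1,"turn":0}]'; python3 go.py 0.445 0.0379 0.112 4
```

```text
clock: 22.1
tcp_pos: [0.4453, 0.0388, 0.1184]
ee_rot: [-3.14, -0.11, -0.0]
contact_force: [0.1, -0.4, -1.6]
grip_width: 0.342
clock: 22.35
tcp_pos: [0.4452, 0.0386, 0.116]
ee_rot: [3.139, 0.109, 0.0]
contact_force: [-0.3, 0.0, -2.0]
grip_width: 0.346
t 22.35 tcp [0.4452 0.0386 0.116 ] yaw 3.99 z [ 0. -0. -1.] F [-0.28  0.02 -2.  ] grip 29.5 q1,q7 [ 0.53  0.13 -0.71  2.12  0.11  0.92 -0.16]
dxyz [-0.01  0.03  0.16]
turn -0.0 or 30.0
```

```bash
python3 -m crank '[{"dx":0,"dy":0.03,"dz":0.05,"turn":0},{"dx":0,"dy":0.03,"dz":0.1,"turn":0},{"dx":0,"dy":0.03,"dz":0.1,"turn":0}]'; python3 -m crank '[{"dx":0,"dy":0,"dz":0.03,"turn":0},{"dx":0,"dy":0,"dz":0.06,"turn":0},{"dx":0,"dy":0,"dz":0.06,"turn":0}]'; python3 go.py 0.445 0.0379 0.112 4
```

```text
clock: 22.6
tcp_pos: [0.4451, 0.0378, 0.1132]
ee_rot: [3.14, 0.109, -0.0]
contact_force: [-0.4, 0.4, -2.6]
grip_width: 0.342
clock: 22.85
tcp_pos: [0.4453, 0.0379, 0.112]
ee_rot: [3.14, 0.109, 0.0]
contact_force: [0.2, -0.1, -0.8]
grip_width: 0.34
t 22.85 tcp [0.4453 0.0379 0.112 ] yaw 3.99 z [ 0. -0. -1.] F [ 0.2  -0.14 -0.8 ] grip 29.0 q1,q7 [ 0.53  0.14 -0.7   2.12  0.11  0.92 -0.17]
dxyz [-0.01  0.   -0.  ]
turn -0.0 or 30.0
```

```bash
python3 -m crank '[{"dx":0,"dy":0,"dz":0.02,"turn":0},{"dx":0,"dy":0,"dz":0.04,"turn":0},{"dx":0,"dy":0,"dz":0.04,"turn":0}]'
```

```text
clock: 23.1
tcp_pos: [0.4453, 0.0379, 0.1119]
ee_rot: [3.139, 0.109, -0.001]
contact_force: [-3.8, -1.1, 9.7]
grip_width: 0.344
```

Contact. Ease off slightly, release, and rise.

```bash
python3 -m crank '[{"dx":0,"dy":0,"dz":-0.03,"turn":0},{"dx":0,"dy":0,"dz":-0.03,"turn":0},{"dx":0,"dy":0,"dz":-0.03,"turn":0},{"dx":0,"dy":0,"dz":-0.03,"turn":0},{"dx":0,"dy":0,"dz":-0.03,"turn":0},{"dx":0,"dy":0,"dz":-0.03,"turn":0},{"dx":0,"dy":0,"dz":-0.03,"turn":0}]' 60; python3 go.py; python3 -m crank '[{"dx":0,"dy":0,"dz":-0.3,"turn":0},{"dx":0,"dy":0,"dz":-0.8,"turn":0},{"dx":0,"dy":0,"dz":-1.5,"turn":0},{"dx":0,"dy":0,"dz":-2.5,"turn":0},{"dx":0,"dy":0.7,"dz":-3.5,"turn":0},{"dx":0,"dy":1.5,"dz":-4,"turn":0},{"dx":0,"dy":3,"dz":-4,"turn":0},{"dx":0,"dy":4.5,"dz":-4,"turn":0},{"dx":0,"dy":6,"dz":-4,"turn":0},{"dx":0,"dy":7.5,"dz":-4,"turn":0},{"dx":0,"dy":9,"dz":-4,"turn":0},{"dx":0,"dy":10.5,"dz":-4,"turn":0},{"dx":0,"dy":11.2,"dz":-4,"turn":0},{"dx":0,"dy":11.2,"dz":-4,"turn":0},{"dx":0,"dy":11.2,"dz":-4,"turn":0}]'; python3 go.py
python3 - <<'E'
from h import *
from cell import capture
for n,s in(("scene",np.s_[80:240,100:300]),("top",np.s_[130:280,60:260])):
    p,d=capture(n); cv2.imwrite(f"pics/r2{n}.png",cv2.resize(p[s][:,:,::-1],None,fx=4,fy=3.7,interpolation=cv2.INTER_CUBIC))
E
python3 lay.py top -0.05 0.12 0.065 0.085
```

```text
clock: 23.68
tcp_pos: [0.4452, 0.0379, 0.1116]
ee_rot: [3.14, 0.109, -0.0]
contact_force: [0.5, -1.2, 0.3]
grip_width: 0.705
t 23.68 tcp [0.4452 0.0379 0.1116] yaw 3.99 z [-0. -0. -1.] F [ 0.53 -1.23  0.29] grip 60.2 q1,q7 [ 0.53  0.14 -0.7   2.12  0.11  0.92 -0.17]
clock: 24.93
tcp_pos: [0.4646, -0.2418, 0.2118]
ee_rot: [-3.139, -0.106, -0.0]
contact_force: [0.4, 0.1, -0.2]
grip_width: 0.705
t 24.93 tcp [ 0.4646 -0.2418  0.2118] yaw 3.87 z [ 0.     0.001 -1.   ] F [ 0.4   0.11 -0.17] grip 60.2 q1,q7 [ 0.84  0.15 -0.44  1.87  0.07  1.14  0.44]
orange top 276 ((441.2997131347656, 52.64471435546875), (30.618375778198242, 80.77051544189453), 2.364718437194824) 0.07322553915271501
side 20 ang 69.2283 [448.98758  72.25119] [ 0.42641371  0.01308239 -0.00194487] [0.4681786  0.11544859 0.06159391]
any top 317 ((495.3824462890625, 53.333518981933594), (147.59262084960938, 102.79998779296875), 10.972661972045898) [ 0.42467678 -0.00793815  0.0650462 ] [0.55841333 0.11777253 0.08123777]
```

View pics/r2scene.png

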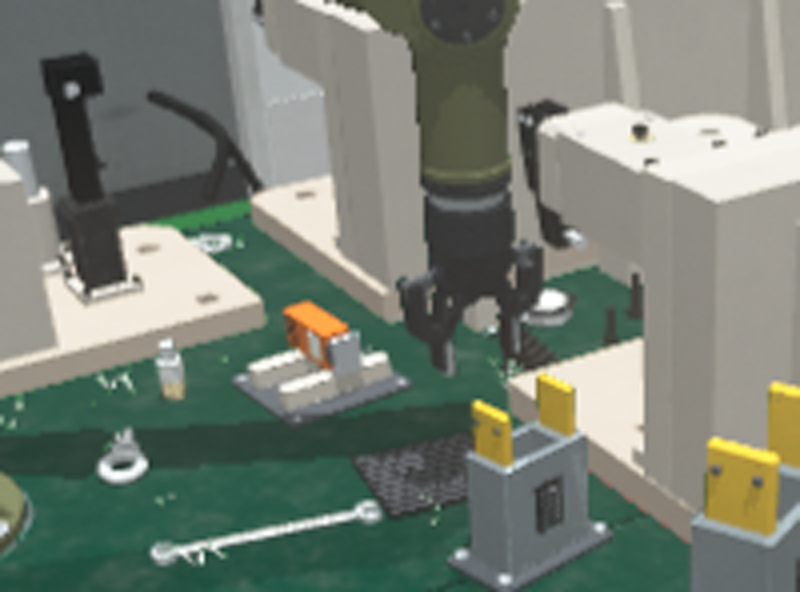

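View pics/r2top.png

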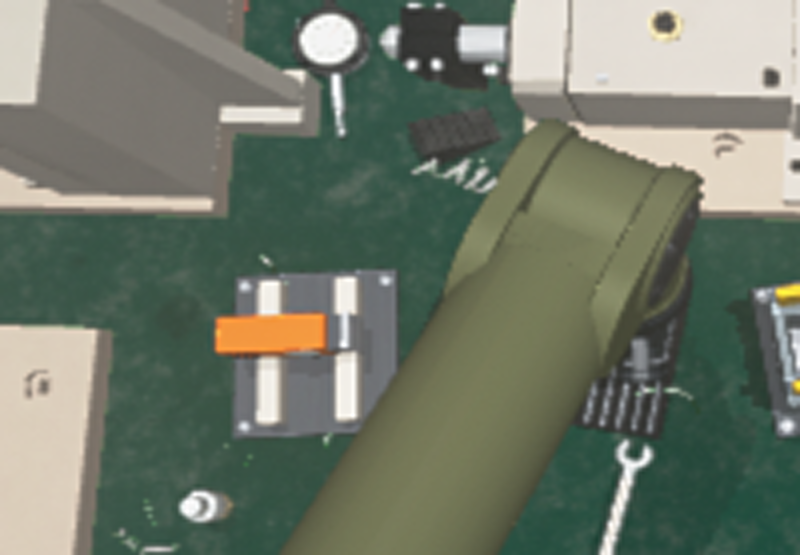

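```bash
python3 - <<'E'
from h import *
from cell import capture,readout
for n in("top","scene"):
    p,d=capture(n);q=p.astype(int);W=cloud(n,d)
    m=(d>0)&(q[...,0]-q[...,2]>60)&(q[...,0]-q[...,1]>40)&(abs(W[...,0]-.44)<.04)&(abs(W[...,1]-.04)<.07)&(W[...,2]>.068)&(W[...,2]<.08)
    P=W[m];A=np.c_[P[:,:2],np.ones(len(P))];c=np.linalg.lstsq(A,P[:,2],rcond=None)[0];r=cv2.minAreaRect((P[:,:2]*1000).astype(np.float32))
    print(n,len(P),"slopes deg",np.degrees(np.arctan(c[:2])).round(2),P.mean(0).round(4),r)
E
python3 go.py
```

```text
top 264 slopes deg [-0.71  0.17] [0.4418 0.0523 0.0736] ((441.7333679199219, 52.78185272216797), (30.460119247436523, 81.16411590576172), 3.018498659133911)
scene 67 slopes deg [ 0.09 -0.94] [0.4422 0.0454 0.0709] ((442.49835205078125, 48.51866912841797), (30.93767738342285, 84.58478546142578), 1.4807937145233154)
t 25.18 tcp [ 0.465  -0.2397  0.2119] yaw 4.15 z [ 0.  0. -1.] F [ 0.16 -0.04  0.32] grip 60.0 q1,q7 [ 0.83  0.15 -0.44  1.87  0.07  1.14  0.44]
```

```bash
python3 -c "
from cell import job
print(job.job_done())"
```

```text
the job is handed in; nothing more can be done
None
```

The cartridge is lying level and at rest across both parallels. The job was handed in at about 25 s of the 72 s allowed; no verdict was reported.

**What I did**
- **Press and draw out:** I pressed the cartridge down gently, at about 6 N, until the latch let go. After it sprang up I drew it straight out.
- **Stand on the mat:** I stood it upright on the mat and released it. The pictures showed it standing alone.
- **Lay it down:** The hand can't lean with these moves, so I had to turn the cartridge over on the mat.
    - I first tried tilting it in a light grip, but it only slid.
    - I then pushed it over with closed fingers. The last part of that was a free fall onto the mat, so it was not gentle there.
- **Place on the parallels:** I gripped it at its middle and set it down on the parallels with about 10 N.

**Last checks**

| Check | Measured | Allowed |
|---|---|---|
| Height of its upper side (74 mm expected) | 73.6 mm (top camera), 71 mm (scene camera) | – |
| Level | within about 1° | about 5° |
| Angle to the plate's x | within about 3° | 15° |
| Middle, across the parallels | about 5 mm off (top camera), about 1 mm (scene camera) | 18 mm |
| Middle, along the parallels | about 8 mm off | 45 mm |

The two cameras disagree by about 4 mm on the offset across the parallels, but both are well within the limit. I left it there rather than grip it again.

The arm is clear of everything. I never went near the dial indicator or the step block, and they look unmoved in the last top picture, though I did not measure them again.

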